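# Raise the router guard window to the loading mark

## Task

Open the bench router for loading: with your fingertips beneath the lip of its counterweighted guard window, push the window up until the lip is level with the pointer clamped on the post beside it, then take your hand away and leave the window standing there. Do not pinch the lip, and leave the box, the bottle and the hammer where they are.

Things in the scene. Friction and masses are not known exactly. Their poses are not given: they have to be found in the camera images.
- router: Bench-top CNC router, fixed: grey base 420 deep x 560 wide x 137 mm high, see-through guard, open at the back. Origin: on the bench at the middle of the base's front face; x points into the machine (away from the robot), y to its left as seen from the robot, z up. Turned up to 0.22 rad. Two 40 x 40 mm aluminium posts rise to z = 0.55, front faces at x = 0, centres at y = +-0.26.
- sash (a joint): How far the guard window is raised, in m: 0 shut, 0.19 at its top stop; starts 0 to 30 mm up. It runs straight up, 470 mm wide, 170 mm high, 0.9 kg, balanced by counterweights hidden in the posts: it stays where it is left, moving it takes 4 to 7 N, and fingers rubbed down its lip can drag it down. The lip is an aluminium ledge lined below and at the nose with black rubber, to push on.
- lip (a point): Middle of the nose (front edge) of the window's lip, half-way up its 14 mm thickness; moves with the window, axes as the router. The lip is a straight ledge along the window's bottom edge, 460 mm long along y, standing out 45 mm in front of base and posts. Shut, this point is 150 mm above the bench; under the lip, in front of the base, is empty space 45 mm deep down to the bench.
- mark (a point): Tip of the black height pointer (block 30 x 36 mm, 12 mm thick, with a steel thumb-screw) clamped on the front of the right-hand post (the router's -y side), 235 to 315 mm above the bench. The tip points at the lip's end, 5 mm beside it, and lies half-way up the pointer's thickness: its height is where the middle of the lip's thickness must come. Fixed.
- pine_box_mid (a point): Middle, half-way up, of an unfinished pine box, 110 x 90 mm, 90 mm high, standing loose before the window's left part. Leave it alone.
- glue_mid (a point): Middle, half-way up, of a white glue bottle, 54 mm across and 130 mm high, standing loose before the window's right part. Leave it alone.
- hammer_mid (a point): A point in the handle of a hammer 260 mm long, about 30 mm high, lying loose on the bench towards the robot, on its right. Leave it alone.

How it is judged:
On the way, in this order (a step that is already met when the one before it is completed fails the run):
1. the fingers push up against the rubber underside of the lip while it is still well below the mark (contact force between the fingers and sash_c6 above 1 N and z of lip in the frame of mark below -0.03 m), for 0.1 s.
2. the fingers beneath the lip bring it to the height of the mark (contact force between the fingers and sash_c6 above 0.5 N and z of lip in the frame of mark between -0.01 and 0.01 m), for 0.05 s.
At the end, for the whole second after the job is handed in: The window stands still and free with the middle of its lip within 10 mm of the pointer's height, and the box, bottle and hammer are within 20 mm of where they were (z of lip in the frame of mark between -0.01 and 0.01 m and velocity of joint sash between -0.005 and 0.005 m/s and distance of each of pine_box_mid, glue_mid, hammer_mid from where it was at the start of the episode below 0.02 m); the robot touches nothing.
It fails at once if the lip is pinched (pressed from above and from below at once) (contact force between the fingers and sash_c6 above 1.5 N and contact force between the fingers and sash_c5 above 1.5 N).
It fails at once if a thing on the bench is shoved, lifted or carried (distance of any of pine_box_mid, glue_mid, hammer_mid from where it was at the start of the episode above 0.02 m).
It also fails if it takes over 43 s, if anything falls off the work surface, if the arm or the gripper's body presses on something with over 40 N, if the wrist force passes 120 N, or if a joint passes its speed limit or range.

## Robot

A 7-joint arm with a two-finger parallel gripper is mounted at the origin on the work surface. World frame = base frame: x ahead of the robot, y to its left, z up, the work surface at z = 0. Lengths are in m, angles in rad, forces in N, time in s.
With the tool pointing down it reaches from about 0.425 to 0.925 m from the base axis. Payload 6.8 kg.
Tool frame: the origin (TCP) lies midway between the tips of the shut fingers; the grasp point (between the pads) lies 19 mm behind it; z points along the fingers, y is the direction in which the jaws open and shut (so a half turn about z gives the same grasp; the last joint's range is limited). The gripper opens to 85 mm and grips with 20 to 120 N. Pads are 22 mm wide; open, the fingers measure 114 mm over their backs; the gripper's body (76 mm by 85 mm) begins 54 mm behind the grasp point. The pads swing forward as they close: fully open they stand 13 mm farther back than shut.
Start: joints at [-1.251, 0.477, 0.022, 1.555, -0.011, 1.109, -0.083], TCP at [0.28, 0.614, 0.199] pointing down, gripper open.
Joint ranges: [-2.96, 2.96], [-0.34, 2.1], [-1.41, 1.46], [0.24, 2.44], [-1.37, 4.51], [0.17, 1.92], [-2.96, 2.96]. Speed limits (rad/s): [2.39, 2.39, 3.14, 3.14, 3.14, 3.14, 3.14].

## Interface

Orientations are given as a unit quaternion [w, x, y, z].
In Python, from station import * gives the robot as it stands. The module is installed in compiled form; this text tells all that it offers.
- The arm moves only by the tool jog_arm, never from a script. Its arguments are lists of equal length, an entry for each row: "dp": the shift along the tool's x, y, z in units of 25 mm (1.0 is 25 mm), a list of three; "angular": the turn, a rotation vector about the tool's x, y, z in units of 5 degrees (1.0 is 5 degrees), a list of three; "claw": the finger opening in mm, from 0 to 85.4. A call has exactly 5 rows; each row is the pose to reach, as a shift and turn from the pose commanded when the call began, along the tool's axes at that moment; what a row does not reach only later rows make up. A row lasts 1/10 s, in which the tool goes at most 50 mm and 8.59 degrees, less where a joint would pass 70% of its speed; a pose out of reach is approached as far as the arm can. A call with a gripper value outside its range is refused whole. The fingers move at their own pace and stop on an object; "grip_force" is the grip in N (left out, the last holds). Time passes only in rows, so rows that repeat a pose let the fingers close, or fill a call up. It gives the time, the measured TCP pose, the force and the opening at its end, in the units of the state.
- get_obs(): the state, without advancing time (a new reading comes with each control period).
- read_camera(name): name is "scene" or "side" or "wrist"; returns a dict with "pixels" (480x640x3 uint8, blue, green, red), "camera_matrix" (3x3 intrinsics, pixels), "rvec" (rotation vector, rad) and "tvec" (3), from world to camera coordinates, as OpenCV has them. Camera axes: x right, y down, z forward; pixel columns grow to the right and rows downward; lengths in m; the calibration is good to about 2 mm. A picture is of the moment at which its call begins. There is no depth.
- hand_in(): hands the job in, once; it reports no verdict.
The state is a dict: "t": time; "q": joint angles; "joint_vel": joint speeds; "joint_torque": joint torques, N m; "eef_pos": TCP position; "tool_rot": TCP orientation; "contact_force": force on the tool from outside, world axes, zero at the start; "torque": the same for the moment, N m; "gripper_width": opening from 0.0 (shut) to 1.0 (fully open).
Only numpy, scipy, OpenCV 4.12 (cv2) and the standard library are available. Lean on these libraries where they do the work, as an engineer would, in place of code of your own. Each camera call takes 0.05 s, during which the arm holds its last target.

## Working session

There is one attempt and no reset: what is moved stays moved. The work goes in short steps, Python scripts to look and compute and a tool call to move; the robot and the scene stay as the last step left them, time stands still between calls to the robot, and variables do not carry over. Pictures are saved under pics/ and viewed, and the job is handed in when it is done.

Besides the shell and the picture viewer there is one more tool, called after ">>>" as name(argument=value, ...), one argument or row to a line, values as JSON. jog_arm: Moves the arm, as the interface text tells. Its arguments: {"type":"object","properties":{"dp":{"type":"array","items":{"type":"array","items":{"type":"number"}}},"angular":{"type":"array","items":{"type":"array","items":{"type":"number"}}},"claw":{"type":"array","items":{"type":"number"}},"grip_force":{"type":"number"}},"required":["dp","angular","claw"]}

```bash
mkdir -p pics; cat > h.py <<'E'
import numpy as np, cv2
from station import *
def cam(name,fn=None):
    d=read_camera(name)
    if fn: cv2.imwrite('pics/'+fn,d['pixels'])
    np.savez('pics/'+name+'.npz',**{k:np.array(v) for k,v in d.items()})
    return d
def load(name): return dict(np.load('pics/'+name+'.npz'))
def ray(d,uv):
    K=np.array(d['camera_matrix'],float);R,_=cv2.Rodrigues(np.array(d['rvec'],float));t=np.array(d['tvec'],float).reshape(3)
    v=R.T@np.linalg.inv(K)@np.array([uv[0],uv[1],1.0]);return -R.T@t,v/np.linalg.norm(v)
def onz(d,uv,z):
    o,v=ray(d,uv);return o+v*(z-o[2])/v[2]
def tri(d1,u1,d2,u2):
    o1,v1=ray(d1,u1);o2,v2=ray(d2,u2)
    A=np.stack([v1,-v2],1);s=np.linalg.lstsq(A,o2-o1,rcond=None)[0]
    a,b=o1+s[0]*v1,o2+s[1]*v2;return (a+b)/2,np.linalg.norm(a-b)
def proj(d,p):
    return cv2.projectPoints(np.array(p,float).reshape(-1,1,3),np.array(d['rvec'],float),np.array(d['tvec'],float),np.array(d['camera_matrix'],float),None)[0].reshape(-1,2)
E
python3 - <<'E'
from h import *
print(get_obs())
for n in ['scene','side','wrist']:
    d=cam(n,n+'0.png');print(n,ray(d,(320,240)),d['camera_matrix'][0][0])
E
```

```text
{'t': 0.0, 'q': array([-1.25111224,  0.47782774,  0.0223327 ,  1.55644982, -0.01151613,
        1.10929303, -0.0830958 ]), 'joint_vel': array([ 5.39659821e-04, -1.13603760e-03,  3.20917459e-04,  1.45281103e-04,
        1.03607928e-03,  8.62447273e-05, -9.41562964e-04]), 'joint_torque': array([-7.40131109e-04, -5.96460736e+01,  1.60785835e+00, -2.81197089e+01,
        1.25775495e-02,  9.49254289e-03,  1.28239324e-05]), 'eef_pos': array([0.27976633, 0.61357768, 0.19840778]), 'tool_rot': array([-1.36859000e-04,  2.12252610e-01,  9.77214395e-01, -9.14846362e-04]), 'contact_force': array([0.91878052, 0.79643104, 0.81589818]), 'torque': array([-0.02374072, -0.00811639, -0.0418053 ]), 'gripper_width': 1.0022024327888392}
scene (array([ 0.34916428, -0.60162879,  0.95899299]), array([ 0.16794713,  0.61419553, -0.77107562])) 465.332674703676
side (array([-0.02029708, -0.77717755,  0.93333404]), array([ 0.46354045,  0.62782746, -0.62527028])) 464.9967199063917
wrist (array([0.21435072, 0.64280181, 0.37285947]), array([ 0.26136468, -0.10531605, -0.95947748])) 399.1850611599409
```

View pics/scene0.png

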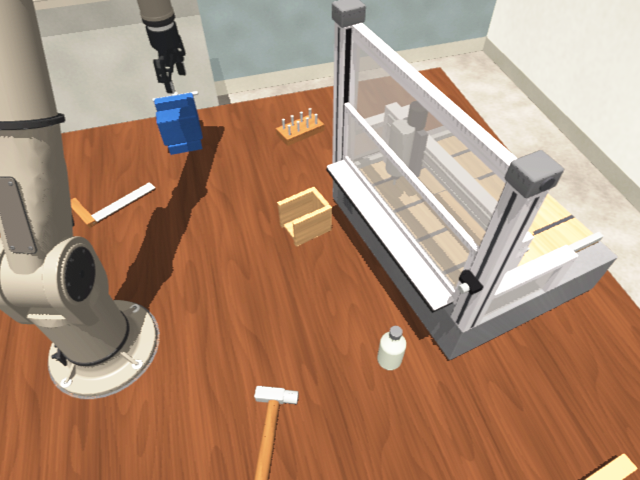

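View pics/side0.png

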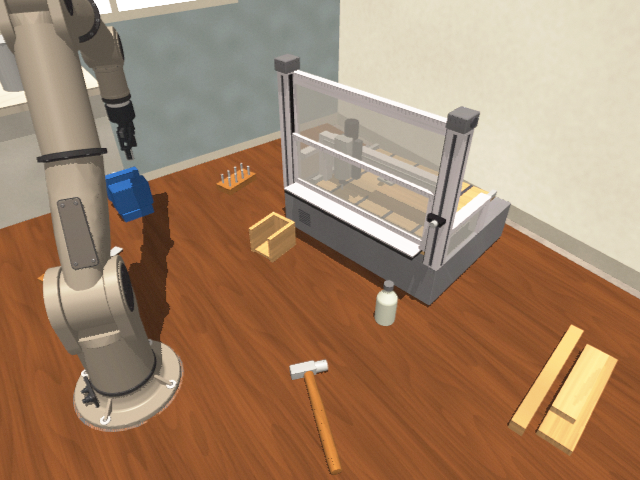

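View pics/wrist0.png

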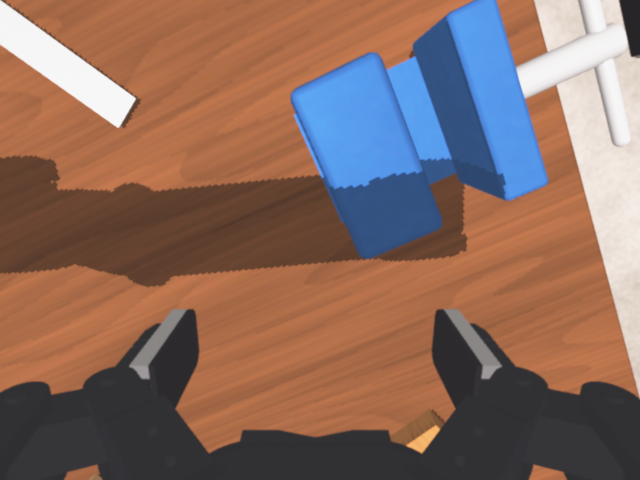

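The scene view has the lip running from about (330,168) to (447,298) with the pointer at (470,282). In the side view the lip runs from (287,188) to (422,248) with the pointer at (436,219). I'll enlarge both areas.

```bash
python3 - <<'E'
from h import *
def crop(n,x,y,w,h,f,o):
    d=load(n);c=cv2.resize(d['pixels'][y:y+h,x:x+w],None,fx=f,fy=f,interpolation=cv2.INTER_CUBIC);return c
a=crop('scene',415,250,100,75,4,0);b=crop('side',385,190,100,75,4,0)
c=crop('scene',310,140,100,75,4,0);e=crop('side',265,165,100,75,4,0)
cv2.imwrite('pics/z1.png',np.vstack([np.hstack([a,b]),np.hstack([c,e])]))
E
```

```text
(no output)
```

View pics/z1.png

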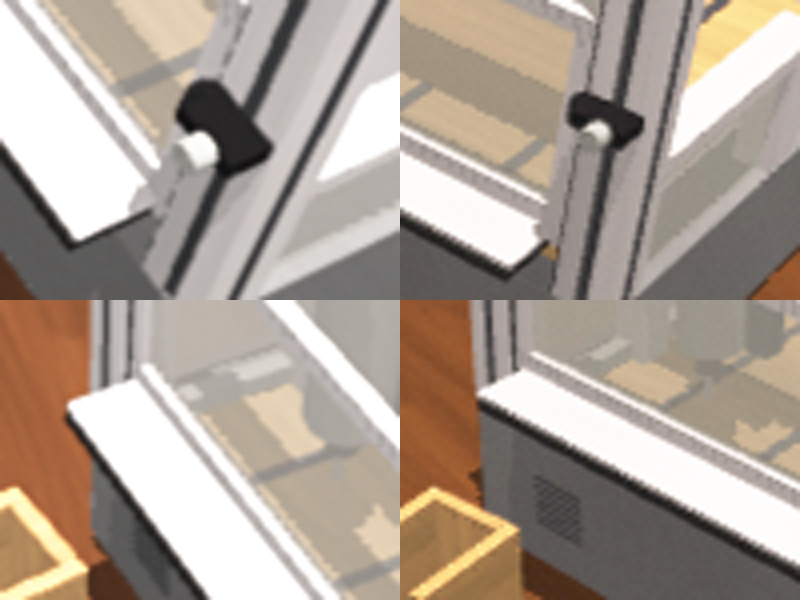

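```bash
python3 - <<'E'
from h import *
s,d=load('scene'),load('side')
R,e1=tri(s,(433.7,310),d,(412,256.7));L,e2=tri(s,(327,166.3),d,(285,188.5))
print(R,e1,L,e2,np.linalg.norm(R-L))
M,e=tri(s,(460,277),d,(428,217));print('mark',M,e)
yv=(L-R);yaw=np.arctan2(-yv[0],yv[1]);print('yaw',yaw)
x=np.array([np.cos(yaw),np.sin(yaw),0]);y=np.array([-x[1],x[0],0])
c=(L+R)/2;print('mid nose',c,'origin',c+.045*x)
print('mark rel',(M-c)@x,(M-c)@y,M[2]-c[2]+.007)
# base bottom right corner, etc
for n,uv,z in [('scene',(447,358),0),('side',(430,304),0)]:
    print(n,onz(load(n),uv,z),)
O=c+.045*x;O[2]=0
print('pred base corner', O-.28*y, proj(s,O-.28*y),proj(d,O-.28*y))
# post tops
for yy in(-.26,.26):print(proj(s,O+yy*y+[0,0,.55]),proj(d,O+yy*y+[0,0,.55]))
for sgn,z in [(0,0.09)]:
  pass
print('box top', [onz(s,u,.09) for u in [(278,206),(316,189),(331,208),(294,226)]])
print('bottle', onz(s,(390,360),0.02),onz(d,(386,318),0.015), 'cap',tri(s,(396,331),d,(389,285)))
E
```

```text
[ 0.6808775  -0.21106624  0.18046535] 0.0012224966044482623 [0.60021309 0.23985143 0.18159633] 0.0007850679376147683 0.4580772527743652
mark [ 0.7007625  -0.22289877  0.29964853] 0.0013163858827167144
yaw 0.17701702579749204
mid nose [0.6405453  0.01439259 0.18103084] origin [0.6848421  0.02231682 0.18103084]
mark rel 0.017490623220840832 -0.244187184429771 0.12561769140182494
scene [ 0.73472347 -0.24253173  0.        ]
side [ 0.74582109 -0.2445806   0.        ]
pred base corner [ 0.73414842 -0.25330772  0.        ] [[448.90191403 362.43436141]] [[429.40776777 307.77799371]]
[[528.70249075 166.52849886]] [[460.58061652 112.57646699]]
[[341.37105774   3.15805345]] [[282.26830575  56.84887717]]
box top [array([0.46582986, 0.23023283, 0.09      ]), array([0.57642519, 0.26224433, 0.09      ]), array([0.5946234 , 0.18474506, 0.09      ]), array([0.48887142, 0.15211302, 0.09      ])]
bottle [ 0.60659865 -0.22021703  0.02      ] [ 0.60459907 -0.21936218  0.015     ] cap (array([ 0.61430229, -0.20567432,  0.11882479]), np.float64(0.0018020707133348907))
```

```bash
python3 - <<'E'
from h import *
def crop(n,x,y,w,h,f):
    d=load(n);return cv2.resize(d['pixels'][y:y+h,x:x+w],None,fx=f,fy=f,interpolation=cv2.INTER_CUBIC)
a=crop('scene',440,260,50,37,8);b=crop('side',410,195,50,37,8)
c=crop('scene',270,180,80,74,5);e=crop('side',360,270,80,74,5)
cv2.imwrite('pics/z2.png',np.vstack([np.hstack([a,b])[:296],np.hstack([c,e])[:300]]))
E
```

```text
(no output)
```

View pics/z2.png

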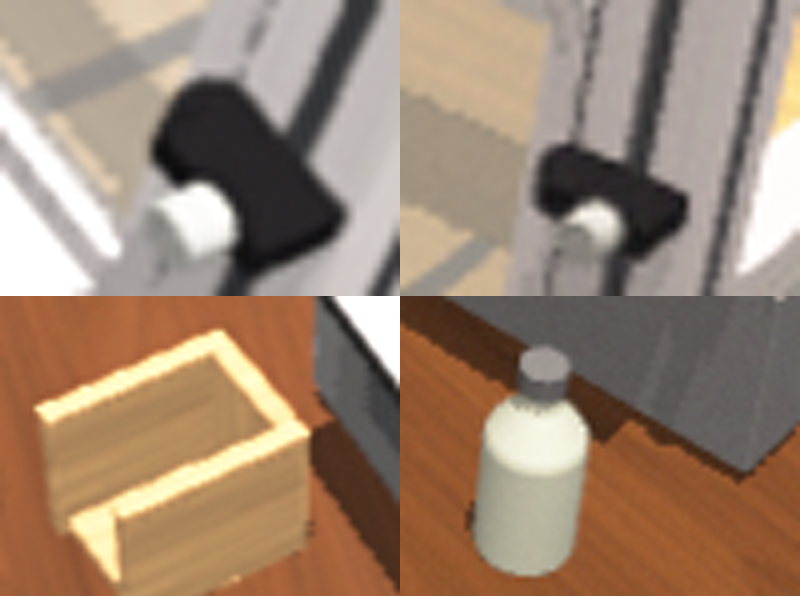

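```bash
cat >> h.py <<'E'
from scipy.spatial.transform import Rotation as Ro
YAW=0.177
def cur():
    o=get_obs();w,x,y,z=o['tool_rot'];return o,np.array(o['eef_pos']),Ro.from_quat([x,y,z,w])
def Rzx(z,x):
    z=np.array(z,float);z/=np.linalg.norm(z);x=np.array(x,float);x-=z*(x@z);x/=np.linalg.norm(x)
    return Ro.from_matrix(np.stack([x,np.cross(z,x),z],1))
def go(p,R,maxp=.24,maxa=42):
    o,p0,R0=cur();dp=R0.inv().apply(np.array(p)-p0);rv=(R0.inv()*R).as_rotvec()
    k=max(1,np.linalg.norm(dp)/maxp,np.degrees(np.linalg.norm(rv))/maxa)
    print('t',o['t'],'calls',k,'dp',np.round(dp/.025/k,2),'ang',np.round(np.degrees(rv)/5/k,2),'q',np.round(o['q'],2))
E
python3 - <<'E'
from h import *
import numpy as np
s,d=load('scene'),load('side')
print(tri(s,(471.25,293.75),d,(439.6,226.9)),'bottom');print(tri(s,(482.75,286.9),d,(445.75,221)),'back mid')
print('hammer',onz(s,(275,395),.02),onz(s,(262,475),.02))
a=np.arctan2(.30,.50)
go([.45,.32,.32],Rzx([0,0,-1],[-np.cos(.6),-np.sin(.6),0]))
E
```

```text
(array([ 0.71250661, -0.2508157 ,  0.28272078]), np.float64(0.0006152121420056412)) bottom
(array([ 0.73549818, -0.24698124,  0.2876692 ]), np.float64(0.0009390905203997133)) back mid
hammer [ 0.35015019 -0.22726673  0.02      ] [ 0.29353323 -0.37020721  0.02      ]
t 0.15 calls 1.5019882746912958 dp [-7.37 -5.24 -3.22] ang [-0.01 -0.   -7.84] q [-1.25  0.48  0.02  1.56 -0.01  1.11 -0.08]
```

>>> jog_arm(
  dp=[
    [-1.4,-1,-0.7],
    [-2.8,-2,-1.4],
    [-4.2,-3,-2.1],
    [-5.6,-4,-2.6],
    [-7.0,-5,-3.2],
  ],
  angular=[
    [0,0,-1.5],
    [0,0,-3],
    [0,0,-4.5],
    [0,0,-6],
    [0,0,-7.8],
  ],
  claw=[0,0,0,0,0],
)

```text
t: 0.65
eef_pos: [0.3879, 0.4259, 0.2796]
tool_rot: [-0.0, -0.125, 0.992, -0.0]
contact_force: [-0.2, -0.1, -0.2]
gripper_width: 0.147
```

```bash
python3 - <<'E'
from h import *
o,p,R=cur();print(p,R.as_matrix())
go([.5,.05,.4],Rzx([0,0,-1],[-np.cos(.1),-np.sin(.1),0]))
E
```

```text
[0.38792747 0.42591056 0.27957756] [[-9.68559396e-01 -2.48782224e-01 -3.18028020e-04]
 [-2.48781993e-01  9.68559302e-01 -6.30848069e-04]
 [ 4.64972782e-04 -5.31894180e-04 -9.99999750e-01]]
t 0.65 calls 1.7097076129824451 dp [-0.35 -9.17 -2.81] ang [-0.   -0.    1.01] q [-0.91  0.25 -0.04  1.7   0.01  1.2   0.87]
```

>>> jog_arm(
  dp=[
    [-0.1,-1.8,-0.5],
    [-0.2,-3.6,-1.0],
    [-0.3,-5.4,-1.6],
    [-0.4,-7.2,-2.2],
    [-0.5,-9.0,-2.8],
  ],
  angular=[
    [0,0,0.2],
    [0,0,0.4],
    [0,0,0.6],
    [0,0,0.8],
    [0,0,1.0],
  ],
  claw=[0,0,0,0,0],
)

```text
t: 1.15
eef_pos: [0.4543, 0.2106, 0.3499]
tool_rot: [-0.0, -0.079, 0.997, 0.0]
contact_force: [1.4, -0.2, 0.2]
gripper_width: -0.002
```

```bash
python3 - <<'E'
from h import *
o,p,R=cur();print(p,R.as_matrix())
go([.5,.05,.4],Rzx([0,0,-1],[-np.cos(.1),-np.sin(.1),0]))
E
```

```text
[0.45433885 0.21060202 0.34989122] [[-9.87591372e-01 -1.57045402e-01 -1.56815742e-04]
 [-1.57045413e-01  9.87591380e-01  6.21273348e-05]
 [ 1.45113062e-04  8.59836127e-05 -9.99999986e-01]]
t 1.15 calls 1 dp [-0.79 -6.63 -2.01] ang [ 0.   -0.    0.66] q [-0.66  0.07  0.11  1.76 -0.01  1.32  1.18]
```

```bash
python3 - <<'E'
from h import *
a=.55
go([.55,.03,.40],Rzx([np.sin(a),0,-np.cos(a)],[-np.cos(a),0,-np.sin(a)]))
E
```

```text
t 1.15 calls 1 dp [-2.64 -7.74 -2.01] ang [ 0.5  -6.29  1.76] q [-0.66  0.07  0.11  1.76 -0.01  1.32  1.18]
```

>>> jog_arm(
  dp=[
    [-0.5,-1.5,-0.4],
    [-1.0,-3.0,-0.8],
    [-1.6,-4.6,-1.2],
    [-2.1,-6.2,-1.6],
    [-2.6,-7.7,-2.0],
  ],
  angular=[
    [0.1,-1.2,0.3],
    [0.2,-2.5,0.7],
    [0.3,-3.8,1.1],
    [0.4,-5.0,1.4],
    [0.5,-6.3,1.8],
  ],
  claw=[0,0,0,0,0],
)

```text
t: 1.65
eef_pos: [0.5494, 0.0307, 0.4005]
tool_rot: [0.275, 0.002, 0.962, 0.0]
contact_force: [0.8, -0.3, -0.1]
gripper_width: 0.006
```

```bash
python3 - <<'E'
from h import *
o,p,R=cur();print(p,R.as_matrix())
c,s=np.cos(.177),np.sin(.177)
go([.55,.0,.4],Rzx([c,s,0],[0,0,1]))
E
```

```text
[0.54937987 0.03074244 0.40049249] [[-8.49272563e-01  4.35879400e-03  5.27936657e-01]
 [ 4.52248270e-03  9.99989292e-01 -9.81039756e-04]
 [-5.27935280e-01  1.55441425e-03 -8.49283182e-01]]
t 1.65 calls 4.163794519172059 dp [-0.   -0.3   0.01] ang [-4.07  0.66  7.32] q [-0.52 -0.22  0.21  2.02  0.28  0.82  1.13]
```

>>> jog_arm(
  dp=[
    [0,0,0],
    [0,0,0],
    [0,0,0],
    [0,0,0],
    [0,0,0],
  ],
  angular=[
    [0.8,-0.1,-1.4],
    [1.6,-0.2,-2.8],
    [2.4,-0.4,-4.2],
    [3.2,-0.5,-5.7],
    [4.0,-0.6,-7.2],
  ],
  claw=[0,0,0,0,0],
)

```text
t: 2.15
eef_pos: [0.5489, 0.0331, 0.3997]
tool_rot: [0.279, -0.25, 0.893, -0.25]
contact_force: [0.4, -1.4, 0.1]
gripper_width: 0.006
```

```bash
python3 - <<'E'
from h import *
o,p,R=cur();print(p,R.as_matrix())
c,s=np.cos(.177),np.sin(.177)
go([.52,.0,.42],Rzx([c,s,0],[0,0,1]))
E
```

```text
[0.54886356 0.0330523  0.39971395] [[-0.71894007 -0.30725439  0.62347407]
 [-0.58618879  0.75003315 -0.30632169]
 [-0.37350754 -0.58570045 -0.71933796]]
t 2.15 calls 3.4148477310745755 dp [ 0.38 -0.33 -0.26] ang [ 4.1  -0.65 -7.3 ] q [-0.55 -0.17 -0.03  2.1   0.82  0.95  1.13]
```

>>> jog_arm(
  dp=[
    [0,0,0],
    [0,0,0],
    [0,0,0],
    [0,0,0],
    [0,0,0],
  ],
  angular=[
    [0.8,-0.1,-1.4],
    [1.6,-0.2,-2.8],
    [2.4,-0.4,-4.2],
    [3.2,-0.5,-5.7],
    [4.0,-0.6,-7.2],
  ],
  claw=[0,0,0,0,0],
)

```text
t: 2.65
eef_pos: [0.5488, 0.0334, 0.3995]
tool_rot: [0.25, -0.468, 0.709, -0.465]
contact_force: [0.1, -1.6, 0.0]
gripper_width: 0.001
```

```bash
python3 - <<'E'
from h import *
o,p,R=cur();print(p,R.as_matrix())
c,s=np.cos(.177),np.sin(.177)
go([.52,.0,.42],Rzx([c,s,0],[0,0,1]))
cam('side','side1.png');
E
```

```text
[0.54876604 0.03337089 0.39946196] [[-0.43766904 -0.42999166  0.78965371]
 [-0.895481    0.12934578 -0.42589136]
 [ 0.08099136 -0.89351935 -0.44166001]]
t 2.65 calls 2.4312882996230956 dp [ 0.73 -0.17 -0.29] ang [ 4.12 -0.63 -7.29] q [-0.6  -0.12 -0.18  2.29  1.3   1.08  1.19]
```

View pics/side1.png

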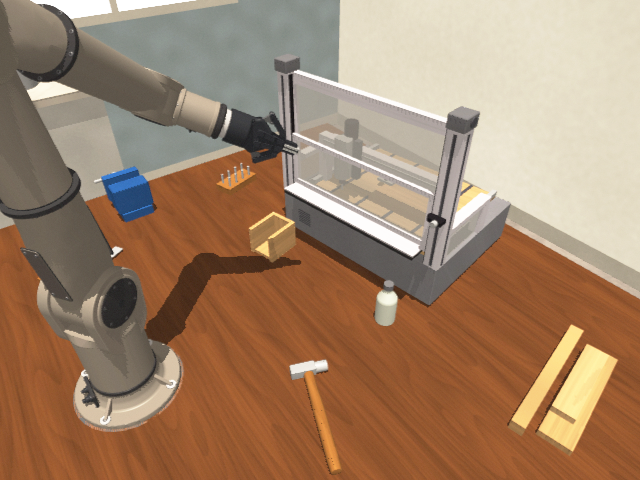

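```bash
python3 - <<'E'
from h import *
o,p,R=cur()
c,s=np.cos(.177),np.sin(.177);T=Rzx([c,s,0],[0,0,1])
go([.54,.0,.25],T)
rv=(R.inv()*T).as_rotvec();k=2.43
go(p+(np.array([.55,0,.28])-p)/1.5,R*Ro.from_rotvec(rv/k))
E
```

```text
t 2.7 calls 2.4189506751194547 dp [0.32 2.16 1.21] ang [ 4.14 -0.62 -7.29] q [-0.61 -0.12 -0.18  2.3   1.31  1.08  1.19]
t 2.7 calls 1 dp [0.48 2.65 1.8 ] ang [ 4.12 -0.61 -7.25] q [-0.61 -0.12 -0.18  2.3   1.31  1.08  1.19]
```

>>> jog_arm(
  dp=[
    [0.1,0.5,0.3],
    [0.2,1.0,0.7],
    [0.3,1.5,1.0],
    [0.4,2.1,1.4],
    [0.5,2.6,1.8],
  ],
  angular=[
    [0.8,-0.1,-1.4],
    [1.6,-0.2,-2.8],
    [2.4,-0.4,-4.2],
    [3.2,-0.5,-5.7],
    [4.0,-0.6,-7.2],
  ],
  claw=[0,0,0,0,0],
)

```text
t: 3.2
eef_pos: [0.56, 0.0272, 0.3458]
tool_rot: [-0.178, 0.575, -0.547, 0.583]
contact_force: [0.3, 0.4, -0.3]
gripper_width: -0.002
```

```bash
python3 - <<'E'
from h import *
o,p,R=cur();print(p,R.as_matrix())
c,s=np.cos(.177),np.sin(.177);T=Rzx([c,s,0],[0,0,1])
go([.54,.0,.20],T)
E
```

```text
[0.56004586 0.02720516 0.3458363 ] [[-0.27661799 -0.42124943  0.8637311 ]
 [-0.83527293 -0.33904541 -0.43285949]
 [ 0.47518588 -0.84118793 -0.25807219]]
t 3.2 calls 1.7919645997961513 dp [-0.92  3.13  0.72] ang [ 4.57 -0.7  -7.01] q [-0.1   0.12 -0.75  2.43  1.67  1.28  1.16]
```

```bash
python3 - <<'E'
from h import *
o,p,R=cur()
go([.60,-.03,.17],R)
E
```

```text
t 3.2 calls 1 dp [-1.87  6.02  4.19] ang [0. 0. 0.] q [-0.1   0.12 -0.75  2.43  1.67  1.28  1.16]
```

>>> jog_arm(
  dp=[
    [-0.3,1.0,0.7],
    [-0.6,2.0,1.4],
    [-0.9,3.0,2.1],
    [-1.2,4.0,2.7],
    [-1.5,5.0,3.4],
  ],
  angular=[
    [0,0,0],
    [0,0,0],
    [0,0,0],
    [0,0,0],
    [0,0,0],
  ],
  claw=[0,0,0,0,0],
)

```text
t: 3.7
eef_pos: [0.6065, -0.0069, 0.2145]
tool_rot: [-0.174, 0.572, -0.553, 0.58]
contact_force: [-3.6, -26.0, 31.6]
gripper_width: -0.001
```

```bash
python3 - <<'E'
from h import *
o,p,R=cur();print(p,R.as_matrix())
c,s=np.cos(.177),np.sin(.177);T=Rzx([c,s,0],[0,0,1])
go([.59,.0,.16],T)
E
```

```text
[ 0.60654415 -0.00691236  0.21447415] [[-0.28513587 -0.43056169  0.85633764]
 [-0.83445715 -0.32804976 -0.44279185]
 [ 0.47157057 -0.84083291 -0.26574653]]
t 3.7 calls 1.8096418679602484 dp [-0.59  1.12 -0.06] ang [ 4.62 -0.7  -6.98] q [ 0.4   0.89 -1.28  2.43  2.13  1.92  1.18]
```

```bash
python3 - <<'E'
from h import *
a=cam('side')['pixels'];b=cam('scene')['pixels']
cv2.imwrite('pics/s2.png',np.hstack([cv2.resize(a,(400,300)),cv2.resize(b,(400,300))]));cv2.imwrite('pics/s2b.png',b);cv2.imwrite('pics/s2a.png',a)
o,p,R=cur();print(p,o['contact_force'],o['q'],o['joint_vel'].round(3))
E
```

```text
[ 0.60339275 -0.01014944  0.19770024] [-0.5385736  -0.19477509  1.1135031 ] [ 0.39580273  0.91513925 -1.26887278  2.43429458  2.12661637  1.91152402
  1.18071071] [-0.038 -0.305 -0.064  0.005 -0.084  0.083  0.027]
```

View pics/s2a.png

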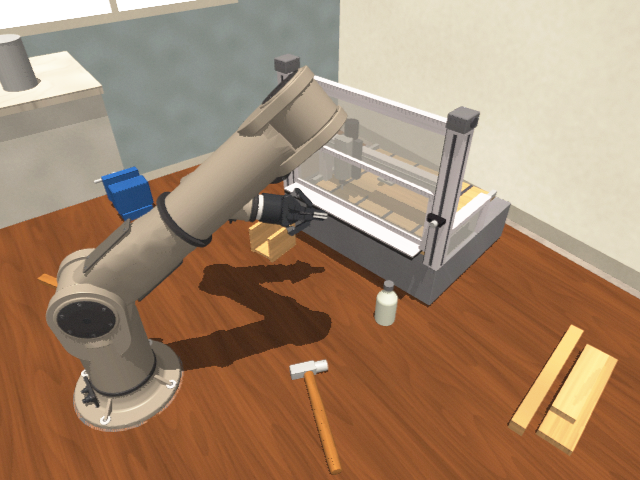

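View pics/s2b.png

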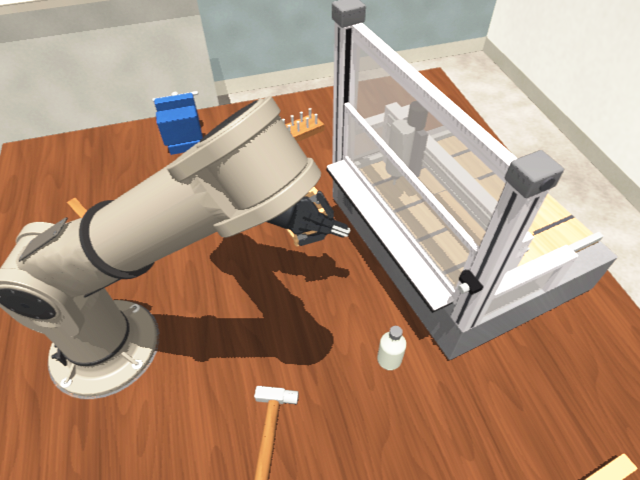

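```bash
cat > kin.py <<'E'
import numpy as np
from scipy.spatial.transform import Rotation as Ro
from scipy.optimize import least_squares
D=[([-1.2511,.4778,.0223,1.5564,-.0115,1.1093,-.0831],[.2798,.6136,.1984],[-.000137,.21225,.97721,-.00091]),
([-.91,.25,-.04,1.7,.01,1.2,.87],[.3879,.4259,.2796],[0,-.125,.992,0]),
([-.66,.07,.11,1.76,-.01,1.32,1.18],[.4543,.2106,.3499],[0,-.079,.997,0]),
([-.52,-.22,.21,2.02,.28,.82,1.13],[.5494,.0307,.4005],[.275,.002,.962,0]),
([-.55,-.17,-.03,2.1,.82,.95,1.13],[.5489,.0331,.3997],[.279,-.25,.893,-.25]),
([-.6,-.12,-.18,2.29,1.3,1.08,1.19],[.5488,.0334,.3995],[.25,-.468,.709,-.465]),
([-.1,.12,-.75,2.43,1.67,1.28,1.16],[.56,.0272,.3458],[-.178,.575,-.547,.583]),
([.4,.89,-1.28,2.43,2.13,1.92,1.18],[.6065,-.0069,.2145],[-.174,.572,-.553,.58])]
AX=['z','y','z','y','z','y','z']
def frames(q,sg,off):
    R=Ro.identity();out=[R]
    for i in range(7):
        R=R*Ro.from_euler(AX[i],sg[i]*q[i]+off[i]);out.append(R)
    return out
E
python3 - <<'E'
from kin import *
import itertools
best=[]
for sg in itertools.product([1,-1],repeat=7):
    # sg pattern; off unknown on joint1 & 7 only
    def f(o):
        r=[]
        for q,p,w in D:
            T=Ro.from_quat([w[1],w[2],w[3],w[0]])
            r+=list((T.inv()*frames(q,sg,[o[0],0,0,0,0,0,o[1]])[-1]).as_rotvec())
        return r
    for o0 in ([0,0],[0,1.57],[0,3.1],[0,-1.57]):
        s=least_squares(f,o0,max_nfev=15);best.append((s.cost,sg,s.x))
best.sort(key=lambda a:a[0])
for b in best[:4]:print(b)
c,sg,o=best[0]
A=[];B=[]
for q,p,w in D:
    F=[r.as_matrix() for r in frames(q,sg,[o[0],0,0,0,0,0,o[1]])]
    cols=[F[0][:,2],F[1][:,1],F[3][:,0],F[3][:,1],F[3][:,2],F[4][:,0],F[5][:,1],F[5][:,2],F[6][:,0],F[7][:,2]]
    A.append(np.stack(cols,1));B.append(p)
A=np.vstack(A);B=np.hstack(B)
x,res,rk,sv=np.linalg.lstsq(A,B,rcond=1e-2);print(x.round(3),rk,(A@x-B).reshape(-1,3).round(4))
E
```

```text
(np.float64(0.00021666438791164062), (-1, -1, -1, -1, -1, -1, -1), array([3.14471737, 4.71293776]))
(np.float64(0.0002166643879116472), (-1, -1, -1, -1, -1, -1, -1), array([-3.13846794, -1.57024754]))
(np.float64(0.00021666438791165233), (-1, 1, -1, 1, -1, 1, -1), array([0.00312471, 1.57134511]))
(np.float64(0.00021666438791165244), (-1, 1, -1, 1, -1, 1, -1), array([0.00312471, 1.57134511]))
[ 0.286  0.032 -0.003  0.034  0.54   0.    -0.001  0.469  0.002  0.356] 10 [[ 0.001   0.0012  0.0008]
 [-0.0014 -0.0006 -0.0006]
 [ 0.0007 -0.0009 -0.0006]
 [-0.0011  0.0012  0.0017]
 [ 0.0003 -0.0007 -0.0022]
 [ 0.0009 -0.0003 -0.0001]
 [-0.      0.0012  0.0014]
 [-0.0006 -0.0001 -0.0004]]
```

```bash
cat >> kin.py <<'E'
SG=[-1,1,-1,1,-1,1,-1];OFF=[.003,0,0,0,0,0,1.571]
X=[ 0.286,0.032,-0.003,0.034,0.54,0.,-0.001,0.469,0.002,0.356]
LO=np.array([-2.96,-.34,-1.41,.24,-1.37,.17,-2.96]);HI=np.array([2.96,2.1,1.46,2.44,4.51,1.92,2.96])
def fk(q):
    Rs=frames(q,SG,OFF);F=[r.as_matrix() for r in Rs]
    cols=[F[0][:,2],F[1][:,1],F[3][:,0],F[3][:,1],F[3][:,2],F[4][:,0],F[5][:,1],F[5][:,2],F[6][:,0],F[7][:,2]]
    return np.stack(cols,1)@np.array(X),Rs[-1],(F[3][:,2]*.54+[0,0,.286])
def ik(p,R,q0,reg=1e-3,ref=None):
    ref=q0 if ref is None else ref
    def f(q):
        P,T,_=fk(q);return np.r_[(P-p)*5,(R.inv()*T).as_rotvec(),reg*(q-ref)]
    s=least_squares(f,np.clip(q0,LO+.03,HI-.03),bounds=(LO+.02,HI-.02),max_nfev=60);e=np.linalg.norm(f(s.x)[:6]);return s.x,e
E
cat > t.py <<'E'
from kin import *
from h import Rzx
rng=np.random.default_rng(0)
c,s=np.cos(.177),np.sin(.177)
xr=np.array([c,s,0]);yr=np.array([-s,c,0]);N=np.array([.6405,.0144,0])
mid=(LO+HI)/2;cur=np.array([.396,.915,-1.269,2.434,2.127,1.911,1.181])
for yl in (-.06,.03):
 for rel in (-.6,-.4,0,.4,.6):
  for up in (1,-1):
   az=.177+rel;Ps=[N+.03*xr+yl*yr+[0,0,z] for z in (.142,.28)];T=Rzx([np.cos(az),np.sin(az),0],[0,0,up])
   best=None
   for k in range(12):
    q0=cur if k==0 else rng.uniform(LO,HI)
    qa,ea=ik(Ps[0],T,q0)
    if ea>2e-3: continue
    qb,eb=ik(Ps[1],T,qa)
    if eb>2e-3: continue
    m=min((qa-LO).min(),(HI-qa).min(),(qb-LO).min(),(HI-qb).min())
    d=np.abs(qa-cur).max()
    if best is None or m>best[0]: best=(m,d,qa.round(2),qb.round(2),fk(qa)[2].round(2))
   print(yl,rel,up,best)
E
time python3 t.py
```

```text
-0.06 -0.6 1 (np.float64(0.0914729614692078), np.float64(2.4368411832073846), array([-1.13,  1.47,  1.17,  2.29,  2.58,  0.82,  0.51]), array([-1.17,  1.16,  1.37,  2.35,  2.84,  0.78,  0.63]), array([0.23, 0.49, 0.34]))
-0.06 -0.6 -1 (np.float64(0.08871636096739), np.float64(3.479856855028848), array([-0.93,  1.22,  0.92,  2.3 ,  2.49,  1.07, -2.3 ]), array([-1.03,  0.91,  1.12,  2.35,  2.67,  0.93, -2.14]), array([0.3 , 0.41, 0.47]))
-0.06 -0.4 1 (np.float64(0.020000000009144925), np.float64(2.7089999648477057), array([-1.15,  1.92,  1.44,  2.36,  2.91,  0.99, -0.19]), array([-1.03,  1.23,  1.44,  2.42,  3.12,  1.14,  0.38]), array([0.21, 0.46, 0.1 ]))
-0.06 -0.4 -1 (np.float64(0.020000000000009344), np.float64(3.481645670793365), array([-0.65,  1.14,  0.79,  2.38,  2.78,  1.48, -2.3 ]), array([-1.03,  1.23,  1.44,  2.42,  3.12,  1.14, -2.76]), array([0.39, 0.3 , 0.51]))
-0.06 0 1 (np.float64(0.020001921904243325), np.float64(1.6944325057401395), array([0.49, 0.96, 0.01, 2.4 , 3.82, 1.74, 1.7 ]), array([-0.14,  0.67,  0.74,  2.42,  3.73,  1.67,  1.11]), array([ 0.39, -0.21,  0.6 ])
[... 2226 characters left out ...]
)
0.03 0.4 -1 (np.float64(0.020000572587731913), np.float64(1.592749704283021), array([ 1.52,  2.01, -1.28,  2.36,  3.27,  0.32,  0.4 ]), array([ 1.44,  1.49, -1.39,  2.41,  3.62,  0.43, -0.43]), array([ 0.03, -0.49,  0.05]))
0.03 0.6 1 (np.float64(0.04902991105973964), np.float64(2.2941002684260656), array([0.36, 0.95, 0.29, 2.14, 4.42, 1.78, 1.44]), array([0.34, 0.64, 0.32, 2.19, 4.46, 1.68, 1.21]), array([ 0.41, -0.15,  0.6 ]))
0.03 0.6 -1 (np.float64(0.05307610527329132), np.float64(2.929151847049041), array([ 0.25,  0.97,  0.41,  2.14,  4.37,  1.87, -1.75]), array([ 0.21,  0.67,  0.47,  2.18,  4.42,  1.76, -1.97]), array([ 0.43, -0.11,  0.59]))
real	0m59.842s
user	0m57.518s
sys	0m0.301s
```

```bash
cat > t2.py <<'E'
from kin import *
from h import Rzx
c,s=np.cos(.177),np.sin(.177)
xr=np.array([c,s,0]);yr=np.array([-s,c,0]);N=np.array([.6405,.0144,0])
seed=np.array([1.5,1.5,-1.08,2.08,-1.0,.5,1.24])
for yl in (-.03,0,.05):
 for rel in (.45,.55,.65):
   az=.177+rel;Ps=[N+.03*xr+yl*yr+[0,0,z] for z in (.142,.28)];T=Rzx([np.cos(az),np.sin(az),0],[0,0,1])
   qa,ea=ik(Ps[0],T,seed);qb,eb=ik(Ps[1],T,qa)
   m=min((qa-LO).min(),(HI-qa).min(),(qb-LO).min(),(HI-qb).min())
   w=Ps[0]-.356*np.array([np.cos(az),np.sin(az),0])
   print(yl,rel,round(m,3),ea<2e-3,eb<2e-3,qa.round(2),qb.round(2),fk(qa)[2].round(2),fk(qb)[2].round(2),w.round(2))
E
python3 t2.py
```

```text
-0.03 0.45 0.02 False False [ 1.56  1.77 -1.2   2.2  -1.35  0.19  1.73] [ 1.55  1.48 -1.39  2.23 -1.35  0.2   1.39] [ 0.   -0.53  0.18] [ 0.01 -0.54  0.34] [ 0.39 -0.22  0.14]
-0.03 0.55 0.045 True True [ 1.52  1.63 -1.14  2.17 -1.21  0.31  1.52] [ 1.54  1.43 -1.36  2.22 -1.32  0.26  1.34] [ 0.03 -0.54  0.25] [ 0.02 -0.53  0.36] [ 0.41 -0.25  0.14]
-0.03 0.65 0.163 True True [ 1.47  1.51 -1.07  2.09 -1.    0.49  1.24] [ 1.5   1.28 -1.25  2.14 -1.08  0.49  1.06] [ 0.06 -0.54  0.32] [ 0.04 -0.52  0.44] [ 0.43 -0.27  0.14]
0 0.45 0.02 False False [ 1.54  1.79 -1.2   2.21 -1.35  0.19  1.75] [ 1.52  1.48 -1.39  2.24 -1.35  0.2   1.39] [ 0.02 -0.53  0.17] [ 0.03 -0.54  0.33] [ 0.38 -0.19  0.14]
0 0.55 0.02 False False [ 1.52  1.74 -1.2   2.21 -1.35  0.19  1.71] [ 1.51  1.47 -1.39  2.24 -1.35  0.2   1.39] [ 0.03 -0.53  0.19] [ 0.03 -0.54  0.34] [ 0.4  -0.22  0.14]
0 0.65 0.115 True True [ 1.46  1.57 -1.11  2.13 -1.05  0.4   1.33] [ 1.49  1.34 -1.3   2.18 -1.16  0.39  1.15] [ 0.06 -0.54  0.29] [ 0.05 -0.52  0.41] [ 0.43 -0.24  0.14]
0.05 0.45 0.02 False False [ 1.49  1.84 -1.19  2.22 -1.35  0.19  1.8 ] [ 1.46  1.49 -1.39  2.25 -1.35  0.2   1.4 ] [ 0.04 -0.52  0.14] [ 0.06 -0.53  0.33] [ 0.37 -0.14  0.14]
0.05 0.55 0.02 False False [ 1.47  1.78 -1.19  2.22 -1.35  0.19  1.75] [ 1.45  1.48 -1.39  2.25 -1.35  0.2   1.4 ] [ 0.06 -0.53  0.17] [ 0.06 -0.53  0.33] [ 0.4  -0.17  0.14]
0.05 0.65 0.02 True False [ 1.45  1.73 -1.2   2.2  -1.17  0.2   1.52] [ 1.45  1.47 -1.39  2.25 -1.35  0.2   1.39] [ 0.06 -0.53  0.2 ] [ 0.07 -0.53  0.34] [ 0.42 -0.19  0.14]
```

```bash
cat > t3.py <<'E'
from kin import *
from h import Rzx
c,s=np.cos(.177),np.sin(.177)
xr=np.array([c,s,0]);yr=np.array([-s,c,0]);N=np.array([.6405,.0144,0])
az=.177+.65;pt=.06
zt=np.array([np.cos(az)*np.cos(pt),np.sin(az)*np.cos(pt),np.sin(pt)])
T=Rzx(zt,[0,0,1])
P=N-.07*zt*1+[0,0,.14]
seed=np.array([1.46,1.57,-1.11,2.13,-1.05,.4,1.33])
q1,e=ik(P,T,seed);print('pre',P,q1.round(2),e)
for z in(.142,.21,.28):
  q,e=ik(N+.024*xr+[0,0,z],T,q1);print(q.round(2),e)
from station import get_obs
q0=np.array(get_obs()['q'])
for t in np.linspace(0,1,11):
  q=q0+(q1-q0)*t;p,R,el=fk(q);z=R.as_matrix()[:,2];print(round(t,1),p.round(3),'z',z.round(2),'x',R.as_matrix()[:,0].round(2),'el',el.round(2),'wr',(p-.356*z).round(2))
E
python3 t3.py
```

```text
pre [ 0.59318923 -0.03702054  0.13580252] [ 1.62  1.52 -0.97  2.18 -0.89  0.61  1.27] 5.928933271014938e-07
[ 1.47  1.62 -1.09  2.13 -1.03  0.45  1.36] 2.678609208653225e-06
[ 1.48  1.51 -1.18  2.17 -1.12  0.43  1.31] 7.861611257987719e-06
[ 1.5   1.4  -1.28  2.19 -1.17  0.42  1.22] 1.0622543927436902e-06
0.0 [0.595 0.078 0.251] z [ 0.85 -0.44 -0.29] x [-0.27 -0.84  0.48] el [ 0.4  -0.16  0.62] wr [0.29 0.24 0.35]
0.1 [ 0.531 -0.024  0.134] z [ 0.54 -0.61 -0.57] x [-0.31 -0.78  0.54] el [ 0.39 -0.22  0.59] wr [0.34 0.2  0.34]
0.2 [ 0.421 -0.079  0.048] z [ 0.13 -0.64 -0.76] x [-0.35 -0.75  0.56] el [ 0.37 -0.28  0.56] wr [0.38 0.15 0.32]
0.3 [ 0.301 -0.076  0.004] z [-0.3  -0.48 -0.83] x [-0.43 -0.71  0.56] el [ 0.35 -0.33  0.53] wr [0.41 0.09 0.3 ]
0.4 [ 0.207 -0.02   0.001] z [-0.62 -0.16 -0.77] x [-0.54 -0.63  0.56] el [ 0.31 -0.38  0.5 ] wr [0.43 0.04 0.28]
0.5 [0.17  0.062 0.033] z [-0.75  0.24 -0.62] x [-0.64 -0.5   0.58] el [ 0.27 -0.43  0.47] wr [ 0.44 -0.02  0.25]
0.6 [0.199 0.137 0.083] z [-0.67  0.62 -0.4 ] x [-0.69 -0.33  0.64] el [ 0.22 -0.47  0.44] wr [ 0.44 -0.08  0.23]
0.7 [0.285 0.175 0.134] z [-0.4   0.9  -0.19] x [-0.66 -0.14  0.74] el [ 0.17 -0.5   0.41] wr [ 0.43 -0.14  0.2 ]
0.8 [0.401 0.156 0.166] z [-0.03  1.   -0.02] x [-0.52 -0.    0.86] el [ 0.1  -0.52  0.38] wr [ 0.41 -0.2   0.17]
0.9 [0.513 0.079 0.169] z [0.36 0.93 0.07] x [-0.29  0.04  0.96] el [ 0.04 -0.53  0.35] wr [ 0.39 -0.25  0.14]
1.0 [ 0.593 -0.037  0.136] z [0.68 0.73 0.06] x [-0.04 -0.04  1.  ] el [-0.02 -0.54  0.31] wr [ 0.35 -0.3   0.11]
```

```bash
sed -i 's/^X=.*/X=[0.286,-0.032,0.003,-0.034,0.54,0.,0.001,0.469,-0.002,0.356]/' kin.py
python3 - <<'E'
from kin import *
for q,p,w in D: print((fk(q)[0]-p).round(3))
E
sed -i 's/for yl in (-.06,.03)/for yl in (-.05,0.0)/; s/(-.6,-.4,0,.4,.6)/(-.55,-.4,.4,.6)/; s/for up in (1,-1)/for up in (1,)/' t.py; python3 t.py; python3 t2.py
```

```text
[0.001 0.001 0.001]
[-0.002 -0.001 -0.001]
[ 0.    -0.001 -0.001]
[-0.002  0.001  0.001]
[-0.    -0.002 -0.003]
[ 0.001 -0.002 -0.001]
[-0.    -0.     0.001]
[-0.001 -0.002 -0.001]
-0.05 -0.55 1 (np.float64(0.020020211935620313), np.float64(1.7567678131755666), array([-0.9 ,  1.08,  0.49,  2.41,  2.22,  1.38,  1.1 ]), array([-0.17,  0.56, -0.33,  2.42,  2.32,  1.57,  1.83]), array([0.29, 0.37, 0.54]))
-0.05 -0.4 1 None
-0.05 0.4 1 (np.float64(0.1983449832941524), np.float64(2.056963396340718), array([ 0.69,  0.94, -0.36,  2.19,  4.18,  1.3 ,  1.68]), array([ 0.72,  0.62, -0.4 ,  2.24,  4.17,  1.21,  1.43]), array([ 0.34, -0.28,  0.61]))
-0.05 0.6 1 (np.float64(0.15418972870608982), np.float64(2.2005693987258317), array([0.35, 0.94, 0.13, 2.07, 4.33, 1.62, 1.41]), array([0.32, 0.65, 0.16, 2.12, 4.36, 1.54, 1.19]), array([ 0.41, -0.15,  0.6 ]))
0.0 -0.55 1 (np.float64(0.020000357707992356), np.float64(0.8401813320280149), array([-0.2 ,  0.96, -0.43,  2.34,  2.32,  1.9 ,  1.73]), array([-0.04,  0.63, -0.64,  2.38,  2.26,  1.72,  1.97]), array([0.43, 0.09, 0.6 ]))
0.0 -0.4 1 None
0.0 0.4
[... 1287 characters left out ...]
0.14]
0 0.65 0.02 True True [ 1.33  1.5  -1.25  2.04 -1.16  0.34  1.26] [ 1.36  1.25 -1.39  2.09 -1.29  0.34  1.12] [ 0.13 -0.52  0.33] [ 0.11 -0.5   0.46] [ 0.43 -0.24  0.14]
0.05 0.45 0.02 False False [ 1.34  1.72 -1.34  2.1  -1.35  0.19  1.6 ] [ 1.31  1.23 -1.39  2.1  -1.35  0.33  1.16] [ 0.12 -0.52  0.21] [ 0.13 -0.49  0.47] [ 0.37 -0.14  0.14]
0.05 0.55 0.02 False False [ 1.33  1.66 -1.33  2.1  -1.35  0.19  1.55] [ 1.3   1.24 -1.39  2.1  -1.35  0.33  1.17] [ 0.13 -0.52  0.24] [ 0.14 -0.49  0.46] [ 0.4  -0.17  0.14]
0.05 0.65 0.02 False False [ 1.31  1.61 -1.33  2.1  -1.35  0.19  1.51] [ 1.3   1.24 -1.39  2.1  -1.35  0.34  1.17] [ 0.14 -0.52  0.27] [ 0.14 -0.49  0.46] [ 0.42 -0.19  0.14]
```

```bash
cat > t3.py <<'E'
from kin import *
from h import Rzx
c,s=np.cos(.177),np.sin(.177)
xr=np.array([c,s,0]);yr=np.array([-s,c,0]);N=np.array([.6405,.0144,0])
az=.177+.5;pt=.04
zt=np.array([np.cos(az)*np.cos(pt),np.sin(az)*np.cos(pt),np.sin(pt)])
T=Rzx(zt,[0,0,1])
P=N-.06*zt+[0,0,.14]
seed=np.array([.35,.92,-.03,2.18,4.15,1.55,1.55])
q1,e=ik(P,T,seed);print('pre',P,q1.round(2),e)
if __name__=='__main__':
 for z in(.14,.21,.28):
  q,e=ik(N+.026*xr+[0,0,z],T,q1);print(q.round(2),e)
 from station import get_obs
 q0=np.array(get_obs()['q'])
 for t in np.linspace(0,1,7):
  q=q0+(q1-q0)*t;p,R,el=fk(q);z=R.as_matrix()[:,2];print(round(t,2),p.round(3),'z',z.round(2),'x',R.as_matrix()[:,0].round(2),'el',el.round(2),'wr',(p-.356*z).round(2))
E
python3 t3.py
```

```text
pre [ 0.59377007 -0.02315738  0.13760064] [0.47 0.97 0.03 2.29 4.31 1.68 1.67] 3.2095900138476155e-07
[ 0.37  0.95 -0.05  2.2   4.16  1.59  1.6 ] 2.3375561365327995e-07
[ 0.37  0.79 -0.04  2.25  4.16  1.53  1.5 ] 5.133875159294748e-07
[ 0.36  0.62 -0.03  2.27  4.16  1.46  1.37] 8.800740182302328e-07
0.0 [ 0.602 -0.009  0.194] z [ 0.85 -0.44 -0.29] x [-0.27 -0.84  0.48] el [ 0.4  -0.16  0.62] wr [0.3  0.15 0.3 ]
0.17 [ 0.662 -0.025  0.213] z [ 0.93 -0.36 -0.11] x [-0.25 -0.79  0.55] el [ 0.4  -0.17  0.61] wr [0.33 0.1  0.25]
0.33 [ 0.7   -0.035  0.229] z [ 0.97 -0.23  0.06] x [-0.21 -0.72  0.66] el [ 0.4  -0.18  0.61] wr [0.35 0.05 0.21]
0.5 [ 0.714 -0.034  0.235] z [ 0.98 -0.04  0.18] x [-0.17 -0.6   0.78] el [ 0.4  -0.18  0.6 ] wr [ 0.36 -0.02  0.17]
0.67 [ 0.702 -0.028  0.221] z [0.96 0.18 0.22] x [-0.12 -0.43  0.89] el [ 0.4  -0.19  0.6 ] wr [ 0.36 -0.09  0.14]
0.83 [ 0.663 -0.021  0.187] z [0.89 0.42 0.17] x [-0.07 -0.23  0.97] el [ 0.4  -0.19  0.6 ] wr [ 0.34 -0.17  0.13]
1.0 [ 0.594 -0.023  0.138] z [0.78 0.63 0.04] x [-0.03 -0.03  1.  ] el [ 0.4  -0.2   0.59] wr [ 0.32 -0.25  0.12]
```

```bash
cat > t4.py <<'E'
from t3 import *
from station import get_obs
q0=np.array(get_obs()['q'])
for az in (0.,.15):
 for pt in (-1.0,-.7,-.4,.5,.7):
  z=np.array([np.cos(az)*np.cos(pt),np.sin(az)*np.cos(pt),np.sin(pt)])
  x=.6*np.array(Ro.identity().apply([0,0,0]))
  for tx in ([-.17,-.6,.78],):
   Pv=np.array([.60,-.02,.2 if pt<0 else .38])
   bestq=None
   for t in (.3,.5,.7):
    qv,e=ik(Pv,Rzx(z,tx),q0+(q1-q0)*t,reg=.02)
    if bestq is None or e<bestq[1]: bestq=(qv,e)
   qv,e=bestq;m=min((qv-LO).min(),(HI-qv).min())
   xs=[];
   for a,b in((q0,qv),(qv,q1)):
    for t in np.linspace(0,1,11): xs.append(fk(a+(b-a)*t)[0])
   xs=np.array(xs)
   print(az,pt,'e',round(e,3),'m',round(m,2),qv.round(2),'maxx',xs[:,0].max().round(3),'z',xs[:,2].min().round(2),xs[:,2].max().round(2))
E
python3 t4.py
```

```text
pre [ 0.59377007 -0.02315738  0.13760064] [0.47 0.97 0.03 2.29 4.31 1.68 1.67] 3.2095900138476155e-07
0.0 -1.0 e 0.004 m 0.02 [ 1.08  0.42 -1.39  2.16  1.12  0.57  2.52] maxx 0.735 z 0.12 0.2
0.0 -0.7 e 0.002 m 0.04 [ 0.64  0.19 -0.82  2.4   2.44  0.35  1.35] maxx 0.71 z 0.14 0.2
0.0 -0.4 e 0.196 m 0.02 [ 1.09  0.56 -1.39  2.42  2.39  0.72  1.82] maxx 0.708 z 0.14 0.21
0.0 0.5 e 0.129 m 0.02 [ 1.08  1.69 -1.39  2.42  3.98  1.4   2.33] maxx 0.685 z 0.12 0.38
0.0 0.7 e 0.001 m 0.02 [ 0.84  1.31 -1.05  2.4   3.99  1.9   2.  ] maxx 0.681 z 0.14 0.38
0.15 -1.0 e 0.004 m 0.02 [ 1.14  0.44 -1.39  2.15  1.    0.49  2.73] maxx 0.729 z 0.11 0.2
0.15 -0.7 e 0.002 m 0.05 [ 0.55  0.17 -0.6   2.39  3.2   0.26  0.73] maxx 0.684 z 0.14 0.23
0.15 -0.4 e 0.152 m 0.02 [ 1.27  0.67 -1.39  2.42  2.77  0.53  1.77] maxx 0.686 z 0.14 0.21
0.15 0.5 e 0.096 m 0.02 [ 1.23  1.62 -1.39  2.42  3.99  1.15  2.15] maxx 0.688 z 0.11 0.38
0.15 0.7 e 0.001 m 0.02 [ 0.82  1.17 -0.89  2.39  4.01  1.9   1.79] maxx 0.684 z 0.14 0.38
```

```bash
python3 - <<'E'
from h import *
s,d=load('scene'),load('side')
for n,dd in(('scene',s),('side',d)):
    hsv=cv2.cvtColor(dd['pixels'],cv2.COLOR_BGR2HSV);m=cv2.inRange(hsv,(100,120,50),(125,255,255));print(n,cv2.boundingRect(m))
print(tri(s,(178,95),d,(125,171)))
print([onz(s,u,0.0).round(2) for u in[(165,150),(202,150),(165,100)]], onz(s,(300,125),0).round(2))
E
cat > t5.py <<'E'
from t3 import *
from station import get_obs
q0=np.array(get_obs()['q'])
b=np.array([1,0,0,0,0,0,0])*-.9
def show(q):
    p,R,el=fk(q);M=R.as_matrix();print(p.round(3),'z',M[:,2].round(2),'x',M[:,0].round(2),'el',el.round(2),'wr',(p-.356*M[:,2]).round(2))
for t in np.linspace(0,1,4): show(q0+b*t)
print()
for t in np.linspace(0,1,7): show(q0+b+(q1-q0)*t)
E
python3 t5.py
```

```text
scene (154, 93, 48, 61)
side (102, 167, 51, 53)
(array([0.26824767, 0.74460564, 0.12539901]), np.float64(0.005901390078524449))
[array([0.19, 0.66, 0.  ]), array([0.3 , 0.62, 0.  ]), array([0.21, 0.94, 0.  ])] [0.63 0.66 0.  ]
pre [ 0.59377007 -0.02315738  0.13760064] [0.47 0.97 0.03 2.29 4.31 1.68 1.67] 3.2095900138476155e-07
[ 0.602 -0.009  0.194] z [ 0.85 -0.44 -0.29] x [-0.27 -0.84  0.48] el [ 0.4  -0.16  0.62] wr [0.3  0.15 0.3 ]
[0.578 0.169 0.194] z [ 0.94 -0.17 -0.29] x [-0.01 -0.88  0.48] el [ 0.43 -0.04  0.62] wr [0.24 0.23 0.3 ]
[0.502 0.332 0.194] z [ 0.95  0.11 -0.29] x [ 0.25 -0.84  0.48] el [0.42 0.09 0.62] wr [0.16 0.29 0.3 ]
[0.381 0.466 0.194] z [ 0.87  0.39 -0.29] x [ 0.49 -0.73  0.48] el [0.37 0.21 0.62] wr [0.07 0.33 0.3 ]

[0.381 0.466 0.194] z [ 0.87  0.39 -0.29] x [ 0.49 -0.73  0.48] el [0.37 0.21 0.62] wr [0.07 0.33 0.3 ]
[0.431 0.503 0.213] z [ 0.86  0.5  -0.11] x [ 0.47 -0.69  0.55] el [0.38 0.2  0.61] wr [0.13 0.32 0.25]
[0.462 0.527 0.229] z [0.78 0.62 0.06] x [ 0.43 -0.61  0.66] el [0.38 0.2  0.61] wr [0.18 0.31 0.21]
[0.471 0.538 0.235] z [0.64 0.74 0.18] x [ 0.36 -0.5   0.78] el [0.39 0.2  0.6 ] wr [0.24 0.27 0.17]
[0.458 0.533 0.221] z [0.45 0.86 0.22] x [ 0.26 -0.36  0.89] el [0.39 0.19 0.6 ] wr [0.3  0.22 0.14]
[0.428 0.506 0.187] z [0.23 0.96 0.17] x [ 0.14 -0.2   0.97] el [0.4  0.19 0.6 ] wr [0.35 0.16 0.13]
[0.387 0.451 0.138] z [-0.01  1.    0.04] x [ 0.   -0.04  1.  ] el [0.4  0.19 0.59] wr [0.39 0.1  0.12]
```

```bash
cat > t6.py <<'E'
import sys
from h import *
from kin import fk
def swing(da,dz=0):
    o,p,R=cur();Z=Ro.from_rotvec([0,0,da]);go(Z.apply(p)+[0,0,dz],Z*R)
    M=R.as_matrix();print(p.round(3),'z',M[:,2].round(2),'x',M[:,0].round(2),'F',o['contact_force'].round(1))
if __name__=='__main__': swing(float(sys.argv[1]),float(sys.argv[2]) if len(sys.argv)>2 else 0)
E
python3 t6.py .36
```

```text
t 3.8 calls 1 dp [-6.73 -2.13 -4.99] ang [ 1.98 -3.42 -1.2 ] q [ 0.4   0.92 -1.27  2.43  2.13  1.91  1.18]
[ 0.603 -0.01   0.198] z [ 0.85 -0.45 -0.29] x [-0.27 -0.83  0.48] F [-0.5 -0.2  1.1]
```

>>> jog_arm(
  dp=[
    [-1.2,-0.4,-1.0],
    [-2.6,-0.8,-2.0],
    [-4.0,-1.2,-3.0],
    [-5.3,-1.7,-4.0],
    [-6.7,-2.1,-5.0],
  ],
  angular=[
    [0.4,-0.7,-0.2],
    [0.8,-1.4,-0.5],
    [1.2,-2.1,-0.7],
    [1.6,-2.7,-1.0],
    [2.0,-3.4,-1.2],
  ],
  claw=[0,0,0,0,0],
)

```text
t: 4.3
eef_pos: [0.5686, 0.2083, 0.217]
tool_rot: [-0.272, 0.662, -0.434, 0.547]
contact_force: [-0.6, 0.3, 0.6]
gripper_width: 0.0
```

```bash
python3 t6.py .36
```

```text
t 4.3 calls 1 dp [-6.63 -2.34 -5.08] ang [ 2.02 -3.44 -1.05] q [ 0.01  0.88 -1.26  2.43  2.12  1.92  1.18]
[0.569 0.208 0.217] z [ 0.96 -0.11 -0.25] x [ 0.03 -0.87  0.49] F [-0.6  0.3  0.6]
```

>>> jog_arm(
  dp=[
    [-1.2,-0.4,-1.0],
    [-2.6,-0.8,-2.0],
    [-4.0,-1.2,-3.0],
    [-5.3,-1.7,-4.0],
    [-6.7,-2.2,-5.1],
  ],
  angular=[
    [0.4,-0.7,-0.2],
    [0.8,-1.4,-0.4],
    [1.2,-2.1,-0.6],
    [1.6,-2.7,-0.8],
    [2.0,-3.4,-1.0],
  ],
  claw=[0,0,0,0,0],
)

```text
t: 4.8
eef_pos: [0.4568, 0.395, 0.2142]
tool_rot: [-0.366, 0.727, -0.312, 0.49]
contact_force: [0.7, 0.5, -0.3]
gripper_width: -0.0
```

```bash
cat > t7.py <<'E'
from t3 import *
from h import go,cur
o,p,R=cur();q0=np.array(o['q']);print(p.round(3),q0.round(2),o['contact_force'].round(1))
import sys
qt=q1.copy();qt[0]=float(sys.argv[1])
for t in map(float,sys.argv[2:]):
    P,T,el=fk(q0+(qt-q0)*t);print(t,P.round(3),T.as_matrix()[:,2].round(2));go(P,T)
E
python3 t7.py -.5 .2 .25 .33 1
```

```text
pre [ 0.59377007 -0.02315738  0.13760064] [0.47 0.97 0.03 2.29 4.31 1.68 1.67] 3.2095900138476155e-07
[0.457 0.395 0.214] [-0.37  0.87 -1.23  2.43  2.11  1.92  1.15] [ 0.7  0.5 -0.3]
0.2 [0.498 0.453 0.231] [ 0.91  0.41 -0.04]
t 4.8 calls 1 dp [-1.01 -1.97  1.89] ang [ 3.23 -0.5  -1.35] q [-0.37  0.87 -1.23  2.43  2.11  1.92  1.15]
0.25 [0.503 0.466 0.236] [0.89 0.46 0.01]
t 4.8 calls 1 dp [-1.26 -2.42  2.16] ang [ 4.05 -0.65 -1.81] q [-0.37  0.87 -1.23  2.43  2.11  1.92  1.15]
0.33 [0.507 0.484 0.242] [0.84 0.54 0.08]
t 4.8 calls 1 dp [-1.7  -3.05  2.42] ang [ 5.38 -0.91 -2.61] q [-0.37  0.87 -1.23  2.43  2.11  1.92  1.15]
1.0 [0.354 0.477 0.138] [-0.08  1.    0.04]
t 4.8 calls 2.4703343376900335 dp [-2.23  0.48 -0.95] ang [ 6.56 -2.41 -4.66] q [-0.37  0.87 -1.23  2.43  2.11  1.92  1.15]
```

>>> jog_arm(
  dp=[
    [-0.3,-0.6,0.6],
    [-0.6,-1.2,1.2],
    [-1.0,-1.9,1.8],
    [-1.3,-2.5,2.1],
    [-1.7,-3.0,2.4],
  ],
  angular=[
    [1.0,-0.2,-0.4],
    [2.1,-0.3,-0.9],
    [3.2,-0.5,-1.4],
    [4.3,-0.7,-2.0],
    [5.4,-0.9,-2.6],
  ],
  claw=[0,0,0,0,0],
)

```text
t: 5.3
eef_pos: [0.5082, 0.4828, 0.242]
tool_rot: [-0.48, 0.67, -0.09, 0.559]
contact_force: [0.1, 0.6, -0.4]
gripper_width: -0.004
```

```bash
python3 t7.py -.5 .25 .4 .5 .7 1
```

```text
pre [ 0.59377007 -0.02315738  0.13760064] [0.47 0.97 0.03 2.29 4.31 1.68 1.67] 3.2095900138476155e-07
[0.508 0.483 0.242] [-0.42  0.91 -0.79  2.39  2.85  1.85  1.31] [ 0.1  0.6 -0.4]
0.25 [0.496 0.513 0.24 ] [0.67 0.71 0.19]
t 5.3 calls 1 dp [-1.01 -0.77  0.24] ang [ 2.8  -0.93 -1.85] q [-0.42  0.91 -0.79  2.39  2.85  1.85  1.31]
0.4 [0.478 0.524 0.233] [0.55 0.81 0.22]
t 5.3 calls 1 dp [-1.75 -1.11 -0.13] ang [ 4.48 -1.62 -3.08] q [-0.42  0.91 -0.79  2.39  2.85  1.85  1.31]
0.5 [0.462 0.528 0.225] [0.46 0.86 0.22]
t 5.3 calls 1 dp [-2.3  -1.2  -0.61] ang [ 5.61 -2.14 -3.91] q [-0.42  0.91 -0.79  2.39  2.85  1.85  1.31]
0.7 [0.423 0.523 0.198] [0.25 0.95 0.19]
t 5.3 calls 1.2151284780852103 dp [-2.84 -0.77 -1.75] ang [ 6.46 -2.76 -4.6 ] q [-0.42  0.91 -0.79  2.39  2.85  1.85  1.31]
1.0 [0.354 0.477 0.138] [-0.08  1.    0.04]
t 5.3 calls 1.7678961942990736 dp [-2.73  0.37 -3.19] ang [ 6.36 -3.16 -4.48] q [-0.42  0.91 -0.79  2.39  2.85  1.85  1.31]
```

Joints follow the plan well.

>>> jog_arm(
  dp=[
    [-0.4,-0.3,0.1],
    [-0.9,-0.6,0.1],
    [-1.4,-0.8,0.0],
    [-1.8,-1.1,-0.2],
    [-2.3,-1.2,-0.6],
  ],
  angular=[
    [1.1,-0.4,-0.7],
    [2.2,-0.8,-1.5],
    [3.4,-1.2,-2.3],
    [4.5,-1.7,-3.1],
    [5.6,-2.1,-3.9],
  ],
  claw=[0,0,0,0,0],
)

```text
t: 5.8
eef_pos: [0.4625, 0.528, 0.2252]
tool_rot: [-0.533, 0.587, 0.204, 0.574]
contact_force: [0.3, -0.3, 0.2]
gripper_width: -0.004
```

```bash
cat > t8.py <<'E'
# target: pre pose rotated by da about base, at height z
from t3 import *
from h import go,cur
import sys
o,p,R=cur();print(p.round(3),np.round(o['q'],2),o['contact_force'].round(1),R.as_matrix()[:,2].round(2))
da,z=float(sys.argv[1]),float(sys.argv[2]);Z=Ro.from_rotvec([0,0,da]);Pp=Z.apply(P);Pp[2]=z
print(Pp.round(3));go(Pp,Z*T)
E
python3 t8.py .95 .2
```

```text
pre [ 0.59377007 -0.02315738  0.13760064] [0.47 0.97 0.03 2.29 4.31 1.68 1.67] 3.2095900138476155e-07
[0.463 0.528 0.225] [-0.49  0.95 -0.34  2.34  3.59  1.79  1.46] [ 0.3 -0.3  0.2] [0.46 0.86 0.23]
[0.364 0.47  0.2  ]
t 5.8 calls 1 dp [-1.04 -2.14 -4.04] ang [ 5.65 -3.36 -3.76] q [-0.49  0.95 -0.34  2.34  3.59  1.79  1.46]
```

>>> jog_arm(
  dp=[
    [-0.4,-0.5,-0.5],
    [-0.7,-1.0,-1.2],
    [-0.9,-1.5,-2.0],
    [-1.0,-1.9,-3.0],
    [-1.0,-2.1,-4.0],
  ],
  angular=[
    [1.1,-0.7,-0.8],
    [2.2,-1.4,-1.5],
    [3.4,-2.0,-2.3],
    [4.5,-2.7,-3.0],
    [5.6,-3.4,-3.8],
  ],
  claw=[0,0,0,0,0],
)

```text
t: 6.3
eef_pos: [0.3647, 0.4691, 0.2003]
tool_rot: [0.522, -0.478, -0.504, -0.494]
contact_force: [0.6, 0.6, 0.5]
gripper_width: -0.001
```

```bash
python3 t8.py .6 .2
```

```text
pre [ 0.59377007 -0.02315738  0.13760064] [0.47 0.97 0.03 2.29 4.31 1.68 1.67] 3.2095900138476155e-07
[0.365 0.469 0.2  ] [-0.47  0.81  0.04  2.33  4.32  1.63  1.56] [0.6 0.6 0.5] [-0.05  1.    0.03]
[0.503 0.316 0.2  ]
t 6.3 calls 1 dp [ 0.21  5.2  -6.41] ang [-3.99  0.07 -0.16] q [-0.47  0.81  0.04  2.33  4.32  1.63  1.56]
```

>>> jog_arm(
  dp=[
    [0.1,0.9,-1.3],
    [0.1,1.9,-2.6],
    [0.2,3.0,-3.9],
    [0.2,4.1,-5.2],
    [0.2,5.2,-6.4],
  ],
  angular=[
    [-0.8,0,0],
    [-1.6,0,0],
    [-2.4,0,-0.1],
    [-3.2,0.1,-0.1],
    [-4.0,0.1,-0.2],
  ],
  claw=[0,0,0,0,0],
)

```text
t: 6.8
eef_pos: [0.5056, 0.3146, 0.1996]
tool_rot: [-0.427, 0.556, 0.41, 0.583]
contact_force: [0.6, 1.0, -0.4]
gripper_width: 0.001
```

```bash
python3 t8.py .28 .2
```

```text
pre [ 0.59377007 -0.02315738  0.13760064] [0.47 0.97 0.03 2.29 4.31 1.68 1.67] 3.2095900138476155e-07
[0.506 0.315 0.2  ] [-0.23  0.84  0.17  2.33  4.29  1.74  1.54] [ 0.6  1.  -0.4] [0.3  0.95 0.04]
[0.577 0.142 0.2  ]
t 6.8 calls 1 dp [ 0.25  4.79 -5.74] ang [-3.56 -0.05 -0.12] q [-0.23  0.84  0.17  2.33  4.29  1.74  1.54]
```

>>> jog_arm(
  dp=[
    [0.1,0.9,-1.2],
    [0.1,1.9,-2.4],
    [0.2,2.9,-3.6],
    [0.2,3.9,-4.8],
    [0.2,4.8,-5.9],
  ],
  angular=[
    [-0.7,0,0],
    [-1.4,0,0],
    [-2.1,0,0],
    [-2.8,0,-0.1],
    [-3.6,0,-0.1],
  ],
  claw=[0,0,0,0,0],
)

```text
t: 7.3
eef_pos: [0.5767, 0.1374, 0.1985]
tool_rot: [-0.331, 0.615, 0.318, 0.642]
contact_force: [0.0, 0.4, 0.2]
gripper_width: 0.001
```

```bash
python3 t8.py .0 .17
```

```text
pre [ 0.59377007 -0.02315738  0.13760064] [0.47 0.97 0.03 2.29 4.31 1.68 1.67] 3.2095900138476155e-07
[0.577 0.137 0.199] [0.01 0.86 0.27 2.34 4.28 1.82 1.52] [0.  0.4 0.2] [0.58 0.81 0.04]
[ 0.594 -0.023  0.17 ]
t 7.3 calls 1 dp [-0.94  4.27 -4.89] ang [-3.17 -0.03 -0.12] q [0.01 0.86 0.27 2.34 4.28 1.82 1.52]
```

>>> jog_arm(
  dp=[
    [-0.1,0.8,-1.1],
    [-0.3,1.7,-2.1],
    [-0.5,2.6,-3.1],
    [-0.7,3.5,-4.1],
    [-0.9,4.3,-5.0],
  ],
  angular=[
    [-0.6,0,0],
    [-1.2,0,0],
    [-1.9,0,0],
    [-2.5,0,-0.1],
    [-3.2,0,-0.1],
  ],
  claw=[0,0,0,0,0],
)

```text
t: 7.8
eef_pos: [0.5927, -0.0263, 0.1703]
tool_rot: [-0.239, 0.654, 0.229, 0.68]
contact_force: [1.1, -0.1, -0.1]
gripper_width: -0.002
```

```bash
python3 t8.py .0 .132; python3 - <<'E'
from h import *
for n in('side','scene','wrist'): cam(n,n+'3.png')
E
```

```text
pre [ 0.59377007 -0.02315738  0.13760064] [0.47 0.97 0.03 2.29 4.31 1.68 1.67] 3.2095900138476155e-07
[ 0.593 -0.026  0.17 ] [0.26 0.94 0.3  2.32 4.26 1.87 1.56] [ 1.1 -0.1 -0.1] [0.78 0.62 0.04]
[ 0.594 -0.023  0.132]
t 7.8 calls 1 dp [-1.53 -0.07  0.05] ang [ 0.02  0.   -0.  ] q [0.26 0.94 0.3  2.32 4.26 1.87 1.56]
```

View pics/side3.png

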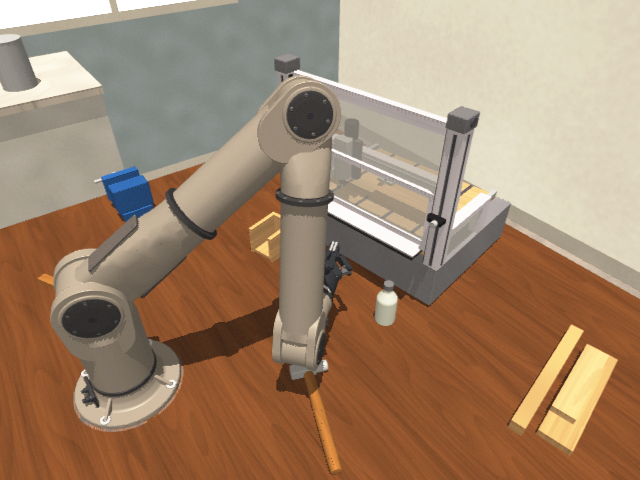

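View pics/wrist3.png

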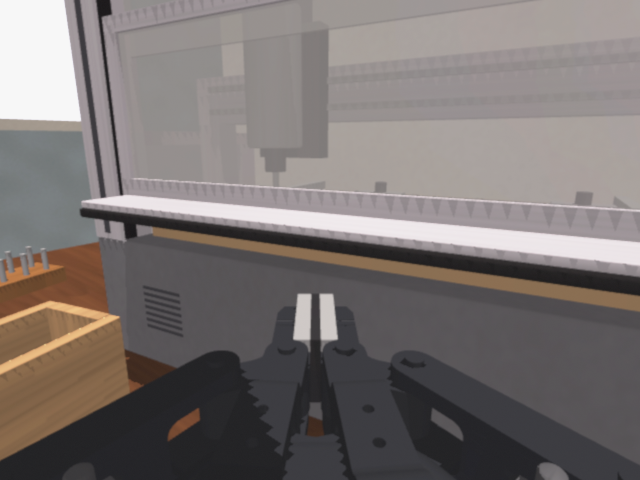

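>>> jog_arm(
  dp=[
    [-0.3,0,0],
    [-0.6,0,0],
    [-0.9,0,0],
    [-1.2,0,0],
    [-1.2,0,0],
  ],
  angular=[
    [0,0,0],
    [0,0,0],
    [0,0,0],
    [0,0,0],
    [0,0,0],
  ],
  claw=[0,0,0,0,0],
)

```text
t: 8.45
eef_pos: [0.5908, -0.0226, 0.1338]
tool_rot: [-0.243, 0.657, 0.228, 0.676]
contact_force: [-0.3, 0.0, -0.1]
gripper_width: -0.003
```

```bash
python3 - <<'E'
from h import *
o,p,R=cur();print(p,o['contact_force'])
go([.666,.019,.140],R)
d=cam('scene','scene4.png')
cv2.imwrite('pics/w4.png',cam('wrist')['pixels'])
E
```

```text
[ 0.59077117 -0.02264931  0.13383706] [-0.29852982  0.0468816  -0.13557966]
t 8.45 calls 1 dp [0.14 0.59 3.39] ang [0. 0. 0.] q [0.28 1.02 0.26 2.3  4.27 1.87 1.61]
```

View pics/w4.png

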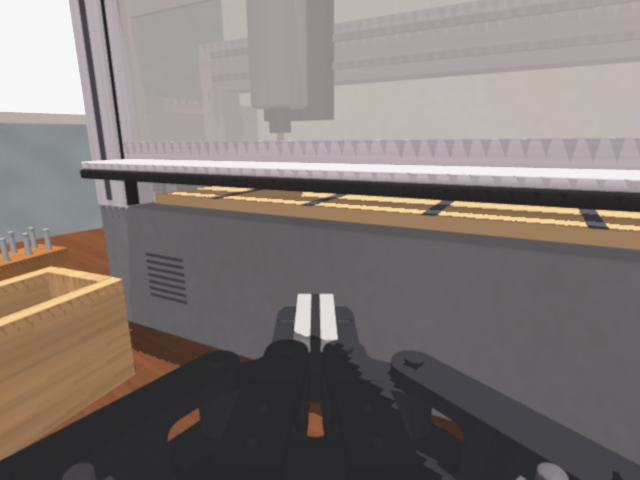

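View pics/scene4.png

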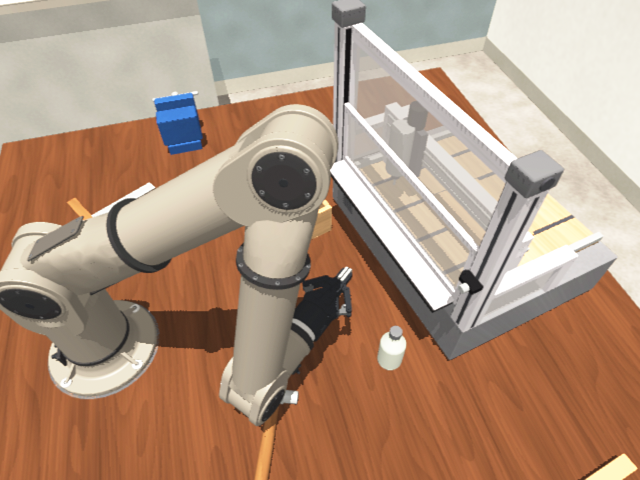

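>>> jog_arm(
  dp=[
    [0,0.1,0.7],
    [0,0.2,1.4],
    [0,0.3,2.1],
    [0,0.4,2.7],
    [0,0.5,3.2],
  ],
  angular=[
    [0,0,0],
    [0,0,0],
    [0,0,0],
    [0,0,0],
    [0,0,0],
  ],
  claw=[0,0,0,0,0],
)

```text
t: 9.05
eef_pos: [0.6616, 0.0179, 0.1379]
tool_rot: [-0.243, 0.657, 0.228, 0.677]
contact_force: [-0.8, -0.3, 0.1]
gripper_width: -0.002
```

```bash
python3 - <<'E'
from h import *
a=cam('side','s5.png');cv2.imwrite('pics/w5.png',cam('wrist')['pixels'])
o,p,R=cur();print(p,o['contact_force'],o['q'].round(2),R.as_matrix()[:,2])
xr=np.array([np.cos(.177),np.sin(.177),0]);N=np.array([.6405,.0144,0]);print('depth',(p-N)@xr)
E
```

```text
[0.66181624 0.01855173 0.13837268] [-0.09327065  0.41579464 -0.093931  ] [0.18 0.98 0.19 2.22 4.11 1.77 1.52] [0.77678662 0.62880223 0.03478949]
depth 0.021714228187279524
```

View pics/w5.png

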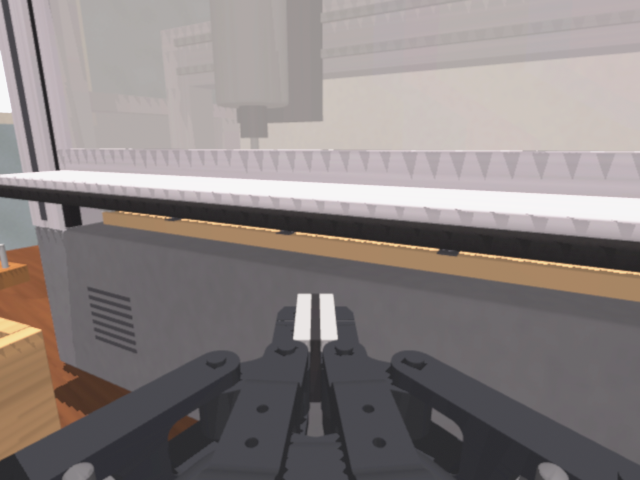

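View pics/s5.png

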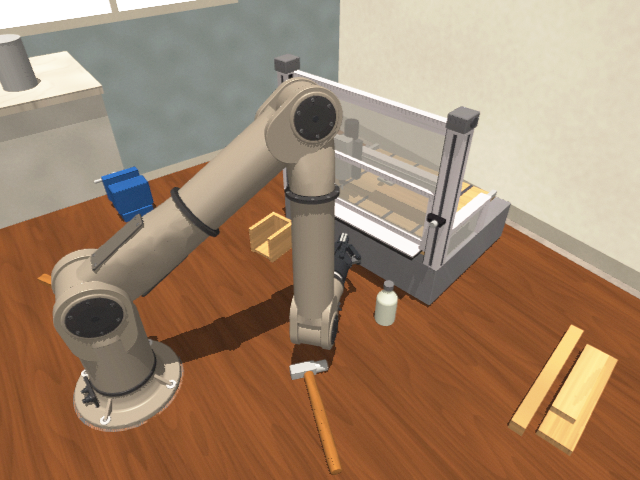

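```bash
python3 - <<'E'
from h import *
w=load('wrist');c,s=np.cos(.177),np.sin(.177);yr=np.array([-s,c,0]);N=np.array([.6405,.0144,0])
for y in(.1,.0,-.05):print(y,proj(w,[N+y*yr+[0,0,.167],N+y*yr+[0,0,.181]]).round(1))
print(proj(w,[cur()[1]]))
im=w['pixels'].astype(int).sum(2)
for u in proj(w,[N+y*yr+[0,0,.174] for y in(.1,.0,-.05)])[:,0].round().astype(int): 
    col=im[100:300,u];b=np.where(col<150)[0]+100;print(u,b.min(),b[:30])
E
```

```text
0.1 [[125.1 215.3]
 [121.7 188.4]]
0.0 [[286.3 235.5]
 [285.4 201.2]]
-0.05 [[408.  250.8]
 [410.1 210.8]]
[[312.45315755 285.25791993]]
123 200 [200 201 202 203 204 205 206 207 208 209]
286 215 [215 216 217 218 219 220 221 222 223 224 225 226 227 228 229 230]
409 228 [228 229 230 231 232 233 234 235 236 237 238 239 240 241 242 243]
```

```bash
python3 - <<'E'
from h import *
c,s=np.cos(.177),np.sin(.177);xr=np.array([c,s,0]);yr=np.array([-s,c,0]);O=np.array([.6405,.0144,0])+.045*xr
d=load('side');sc=load('scene')
for n,dd,box in(('side',dict(np.load('pics/side.npz')),(415,205,450,235)),('scene',sc,(450,260,495,300))):
    x0,y0,x1,y1=box;m=(dd['pixels'][y0:y1,x0:x1].max(2)<70).astype(np.uint8)
    nb,lab,st,ce=cv2.connectedComponentsWithStats(m);i=1+st[1:,4].argmax()
    mm=lab==i;ys,xs=np.nonzero(mm);pts=np.stack([xs+x0,ys+y0],1).astype(np.int32)
    h=cv2.convexHull(pts)[:,0];print(n,'hull',h.tolist())
    for z in(.285,.29,.295,.30):
        for lab2,xx in(('front',-.03),('back',0)):
            P=[O+xx*xr+yy*yr+[0,0,z+dz] for yy in(-.235,-.271) for dz in(.006,-.006)]
            print(z,lab2,proj(dd,P).round(1).tolist())
E
```

```text
side hull [[445, 222], [436, 234], [435, 234], [427, 220], [427, 218], [428, 214], [441, 205], [442, 205], [445, 219]]
0.285 front [[423.8, 219.0], [423.1, 223.2], [437.1, 225.3], [436.3, 229.5]]
0.285 back [[430.8, 213.6], [430.1, 217.7], [444.1, 219.7], [443.3, 223.8]]
0.29 front [[424.1, 217.3], [423.4, 221.4], [437.4, 223.6], [436.6, 227.8]]
0.29 back [[431.2, 211.8], [430.4, 216.0], [444.4, 218.0], [443.6, 222.1]]
0.295 front [[424.3, 215.5], [423.6, 219.7], [437.8, 221.8], [437.0, 226.0]]
0.295 back [[431.5, 210.1], [430.7, 214.3], [444.8, 216.2], [444.0, 220.4]]
0.3 front [[424.6, 213.8], [423.9, 218.0], [438.1, 220.1], [437.3, 224.3]]
0.3 back [[431.8, 208.4], [431.0, 212.5], [445.2, 214.4], [444.3, 218.7]]
scene hull [[486, 260], [482, 287], [481, 289], [468, 299], [466, 299], [459, 279], [459, 278], [460, 275], [462, 272], [463, 271], [484, 260]]
0.285 front [[454.2, 276.2], [452.7, 280.1], [466.9, 291.8], [465.2, 295.6]]
0.285 back [[468.2, 270.0], [466.6, 274.0], [481.2, 285.2], [479.4, 289.1]]
0.29 front [[454.8, 274.6], [453.3, 278.5], [467.6, 290.1], [465.9, 294.0]]
0.29 back [[468.9, 268.3], [467.3, 272.3], [482.0, 283.6], [480.1, 287.5]]
0.295 front [[455.5, 272.9], [453.9, 276.9], [468.3, 288.5], [466.6, 292.4]]
0.295 back [[469.6, 266.6], [468.0, 270.7], [482.7, 281.9], [480.9, 285.9]]
0.3 front [[456.1, 271.2], [454.6, 275.2], [469.1, 286.8], [467.3, 290.8]]
0.3 back [[470.3, 264.9], [468.6, 269.0], [483.5, 280.3], [481.6, 284.3]]
```

>>> jog_arm(
  dp=[
    [0.2,0,0],
    [0.4,0,0],
    [0.6,0,0],
    [0.8,0,0],
    [1.0,0,0],
  ],
  angular=[
    [0,0,0],
    [0,0,0],
    [0,0,0],
    [0,0,0],
    [0,0,0],
  ],
  claw=[0,0,0,0,0],
)

```text
t: 9.65
eef_pos: [0.6603, 0.0162, 0.1632]
tool_rot: [-0.242, 0.657, 0.228, 0.677]
contact_force: [-0.3, 0.1, 0.7]
gripper_width: -0.002
```

```bash
cat > st.py <<'E'
from h import *
o,p,R=cur();print(o['t'],p.round(4),o['contact_force'].round(1),o['q'].round(2))
E
python3 st.py
```

```text
9.65 [0.6603 0.0162 0.1632] [-0.3  0.1  0.7] [0.18 0.93 0.21 2.24 4.12 1.75 1.48]
```

>>> jog_arm(
  dp=[
    [0.15,0,0],
    [0.3,0,0],
    [0.45,0,0],
    [0.6,0,0],
    [0.8,0,0.1],
  ],
  angular=[
    [0,0,0],
    [0,0,0],
    [0,0,0],
    [0,0,0],
    [0,0,0],
  ],
  claw=[0,0,0,0,0],
)

```text
t: 10.15
eef_pos: [0.6618, 0.0173, 0.1825]
tool_rot: [-0.242, 0.657, 0.228, 0.676]
contact_force: [-4.7, -3.6, -4.3]
gripper_width: -0.002
```

```bash
python3 st.py; python3 -c "
from h import *
cv2.imwrite('pics/w6.png',cam('wrist')['pixels']);cam('scene','c6.png')"
```

```text
10.15 [0.6618 0.0173 0.1825] [-4.7 -3.6 -4.3] [0.17 0.88 0.21 2.25 4.12 1.73 1.45]
```

View pics/w6.png

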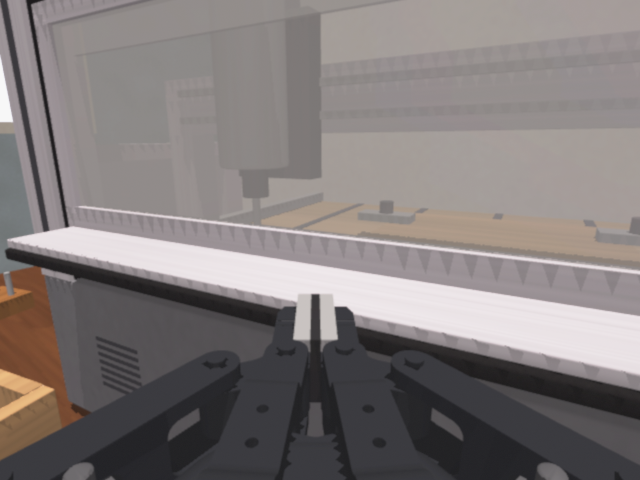

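```bash
python3 - <<'E'
from h import *
a=load('scene')['pixels'][150:330,300:500];cv2.imwrite('pics/c6z.png',cv2.resize(a,None,fx=3.3,fy=3.3,interpolation=cv2.INTER_CUBIC))
w=load('wrist');c,s=np.cos(.177),np.sin(.177);yr=np.array([-s,c,0]);N=np.array([.6405,.0144,0])
for y in(.1,.0,-.05):print(y,proj(w,[N+y*yr+[0,0,.167],N+y*yr+[0,0,.181]]).round(1))
im=w['pixels'].astype(int).sum(2)
for u in (60,150,220,420,500,600):
    col=im[150:420,u];b=np.where(col<150)[0]+150;print(u,b[:40])
E
```

```text
0.1 [[135.2 293. ]
 [132.  269. ]]
0.0 [[287.7 332.6]
 [286.8 302.8]]
-0.05 [[399.4 361.6]
 [401.1 327.7]]
60 [181 182 183 184 185 186 187 188 189 190 191 192 193 194 260 261 262 263
 264 265 266 267 268 269 270 271]
150 [281 282 283 284 285 286 287 288 289 290 291 292 293 294]
220 [297 298 299 300 301 302 303 304 305 306 307 308 309 310 311 312 362 363
 364 365 366 367 378 379 380 381 382 383 384 385 386 387 388 389 390 391
 392 393 394 395]
420 [342 343 344 345 346 347 348 349 350 351 363 364 365 366 384 385 386 387
 388 389 390 391 392 393 394 395 396 397 398 399 400 401 402 403 404 405
 406 407 408 409]
500 [361 362 363 364 365 366 367 368 369 370 371 372 373 374 375 376 377 378
 379 380 381 382 383]
600 [383 384 385 386 387 388 389 390 391 392 393 394 395 396 397 398 399 400
 401 402 403 404 405 406 407 408 409]
```

View pics/c6z.png

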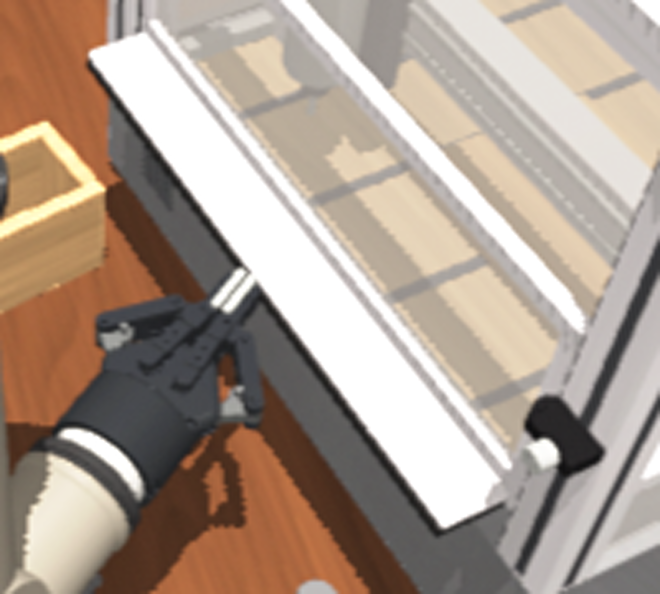

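```bash
python3 - <<'E'
from h import *
s=load('scene');o,p,R=cur();M=R.as_matrix();print(o['t'],p,o['contact_force'].round(1))
for dz in(0,-.019,-.04):
  for dx in(0,.011):
    for dy in (0,.0145,-.0145):
      q=p+dz*M[:,2]+dx*M[:,0]+dy*M[:,1];u=proj(s,[q])[0];print(dz,dx,dy,u.round(1),((u-[300,150])*3.3).round(0))
E
```

```text
10.25 [0.66165145 0.01752487 0.18284542] [-3.8 -2.6 -0.3]
0 0 0 [382.2 225.6] [271. 249.]
0 0 0.0145 [388.  228.4] [290. 259.]
0 0 -0.0145 [376.6 222.7] [253. 240.]
0 0.011 0 [382.7 222.4] [273. 239.]
0 0.011 0.0145 [388.4 225.3] [292. 248.]
0 0.011 -0.0145 [377.  219.5] [254. 229.]
-0.019 0 0 [377.8 231.1] [257. 268.]
-0.019 0 0.0145 [383.5 234. ] [276. 277.]
-0.019 0 -0.0145 [372.1 228.2] [238. 258.]
-0.019 0.011 0 [378.2 227.9] [258. 257.]
-0.019 0.011 0.0145 [384.  230.9] [277. 267.]
-0.019 0.011 -0.0145 [372.5 225. ] [239. 248.]
-0.04 0 0 [372.8 237.4] [240. 288.]
-0.04 0 0.0145 [378.6 240.3] [259. 298.]
-0.04 0 -0.0145 [367.1 234.4] [221. 279.]
-0.04 0.011 0 [373.2 234.2] [241. 278.]
-0.04 0.011 0.0145 [379.  237.2] [261. 288.]
-0.04 0.011 -0.0145 [367.4 231.2] [222. 268.]
```

```bash
python3 - <<'E'
from h import *
w=load('wrist');o,p,R=cur();M=R.as_matrix()
for dz in(0,-.01,-.02,-.03,-.04,-.06):
    print(dz,[proj(w,[p+dz*M[:,2]+dx*M[:,0]])[0].round(1).tolist() for dx in(-.011,0,.011)])
o_,v=ray(w,(320,240));print('cam in tool',M.T@(o_-p),'dir',M.T@v)
E
python3 - <<'E'
import cv2
a=cv2.imread('pics/w6.png')[260:400,220:420];cv2.imwrite('pics/w6z.png',cv2.resize(a,None,fx=4,fy=4,interpolation=cv2.INTER_CUBIC))
E
```

```text
0 [[312.4, 304.7], [312.4, 283.4], [312.4, 261.3]]
-0.01 [[312.3, 314.2], [312.3, 291.9], [312.2, 268.8]]
-0.02 [[312.1, 324.8], [312.1, 301.4], [312.1, 277.1]]
-0.03 [[312.0, 336.6], [311.9, 312.1], [311.9, 286.5]]
-0.04 [[311.8, 350.0], [311.7, 324.1], [311.7, 297.1]]
-0.06 [[311.3, 382.3], [311.2, 353.4], [311.2, 323.1]]
cam in tool [ 0.07186828  0.00119773 -0.17498844] dir [-0.27772331  0.01258173  0.96057871]
```

View pics/w6z.png

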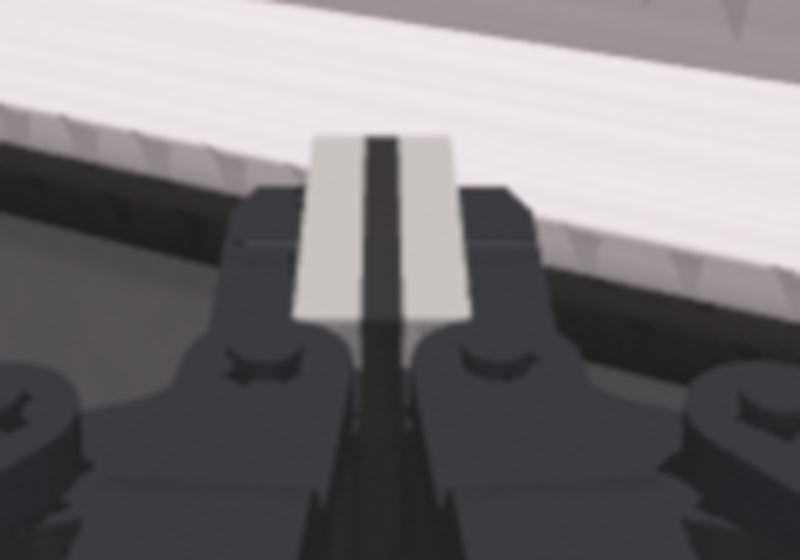

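```bash
python3 - <<'E'
from h import *
s=load('scene');o,p,R=cur();M=R.as_matrix()
a=cv2.imread('pics/scene4.png');x0,y0=300,240
z=cv2.resize(a[y0:y0+90,x0:x0+90],None,fx=6,fy=6,interpolation=cv2.INTER_CUBIC)
p4=np.array([.5908,-.0226,.1338])
for dz,col in((0,(0,0,255)),(-.02,(0,255,0)),(-.04,(255,0,0))):
  for dx in(-.011,.011):
    for dy in(-.0145,.0145):
      u=(proj(s,[p4+dz*M[:,2]+dx*M[:,0]+dy*M[:,1]])[0]-[x0,y0])*6;cv2.circle(z,tuple(u.astype(int).tolist()),3,col,-1)
cv2.imwrite('pics/z7.png',z)
E
```

```text
(no output)
```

View pics/z7.png

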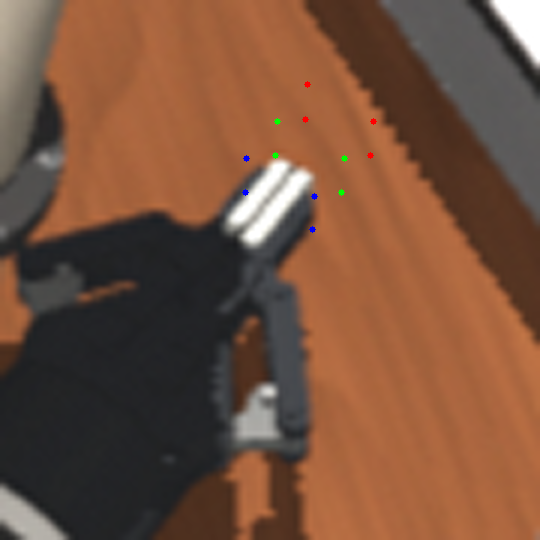

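>>> jog_arm(
  dp=[
    [0,0,-0.3],
    [0,0,-0.6],
    [-0.6,0,-0.6],
    [-1.2,0,-0.6],
    [-1.8,0,-0.6],
  ],
  angular=[
    [0,0,0],
    [0,0,0],
    [0,0,0],
    [0,0,0],
    [0,0,0],
  ],
  claw=[0,0,0,0,0],
)

```text
t: 10.75
eef_pos: [0.651, 0.0088, 0.1368]
tool_rot: [-0.242, 0.657, 0.228, 0.677]
contact_force: [-0.0, -1.0, -0.3]
gripper_width: 0.0
```

```bash
python3 st.py
```

```text
10.75 [0.651  0.0088 0.1368] [-0.  -1.  -0.3] [0.2  0.99 0.2  2.23 4.14 1.78 1.53]
```

>>> jog_arm(
  dp=[
    [0,0,0.5],
    [0,0,1.0],
    [0,0,1.5],
    [0,0,1.9],
    [0,0,1.9],
  ],
  angular=[
    [0,0,0],
    [0,0,0],
    [0,0,0],
    [0,0,0],
    [0,0,0],
  ],
  claw=[0,0,0,0,0],
)

```text
t: 11.25
eef_pos: [0.6891, 0.0413, 0.1403]
tool_rot: [-0.243, 0.655, 0.229, 0.677]
contact_force: [-0.0, 0.5, 0.4]
gripper_width: 0.002
```

```bash
python3 st.py; python3 -c "
from h import *
cv2.imwrite('pics/w8.png',cam('wrist')['pixels']);cam('scene','c8.png')
a=load('scene')['pixels'][150:330,300:500];cv2.imwrite('pics/c8z.png',cv2.resize(a,None,fx=3.3,fy=3.3,interpolation=cv2.INTER_CUBIC))"
```

```text
11.25 [0.6891 0.0413 0.1403] [-0.   0.5  0.4] [0.14 0.97 0.16 2.19 4.05 1.72 1.49]
```

View pics/w8.png

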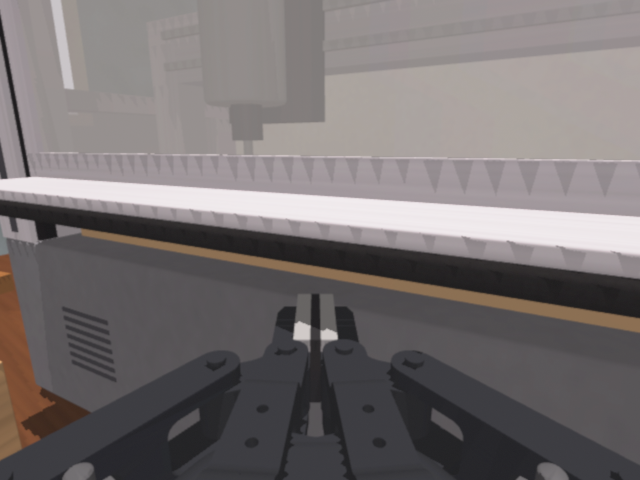

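View pics/c8z.png

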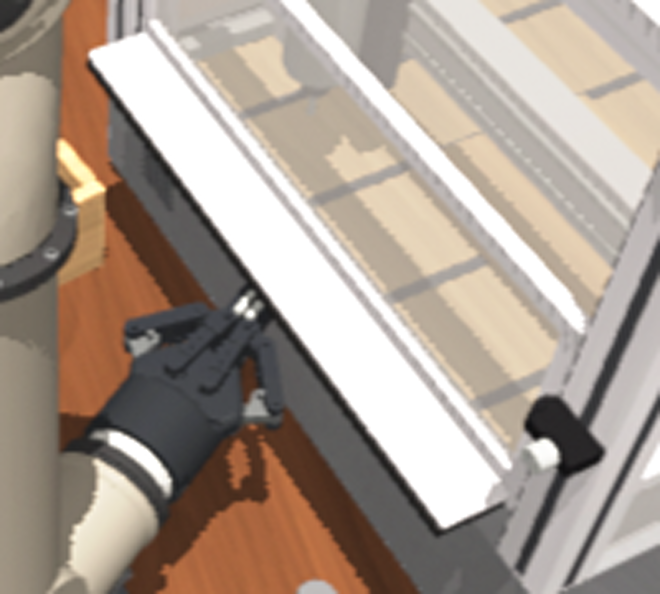

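>>> jog_arm(
  dp=[
    [0.2,0,0],
    [0.4,0,0],
    [0.6,0,0],
    [0.8,0,0],
    [1.0,0,0],
  ],
  angular=[
    [0,0,0],
    [0,0,0],
    [0,0,0],
    [0,0,0],
    [0,0,0],
  ],
  claw=[0,0,0,0,0],
)

```text
t: 11.85
eef_pos: [0.6876, 0.0383, 0.163]
tool_rot: [-0.242, 0.658, 0.228, 0.676]
contact_force: [2.9, 1.6, -5.5]
gripper_width: -0.001
```

```bash
python3 st.py;python3 -c "
from h import *
cv2.imwrite('pics/w9.png',cam('wrist')['pixels'])"
```

```text
11.85 [0.6876 0.0383 0.163 ] [ 2.9  1.6 -5.5] [0.14 0.92 0.17 2.21 4.06 1.7  1.46]
```

View pics/w9.png

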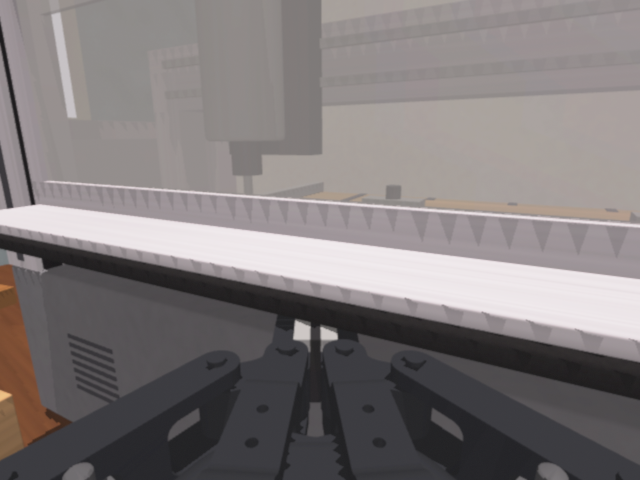

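>>> jog_arm(
  dp=[
    [0.3,0,0],
    [0.6,0,0],
    [0.9,0,0.1],
    [1.2,0,0.1],
    [1.5,0,0.1],
  ],
  angular=[
    [0,0,0],
    [0,0,0],
    [0,0,0],
    [0,0,0],
    [0,0,0],
  ],
  claw=[0,0,0,0,0],
)

```text
t: 12.4
eef_pos: [0.6886, 0.0391, 0.2018]
tool_rot: [-0.243, 0.657, 0.228, 0.676]
contact_force: [0.5, 0.2, -6.2]
gripper_width: -0.001
```

>>> jog_arm(
  dp=[
    [0.3,0,0],
    [0.6,0,0],
    [0.9,0,0],
    [1.2,0,0],
    [1.5,0,0],
  ],
  angular=[
    [0,0,0],
    [0,0,0],
    [0,0,0],
    [0,0,0],
    [0,0,0],
  ],
  claw=[0,0,0,0,0],
)

```text
t: 12.9
eef_pos: [0.6882, 0.0386, 0.2396]
tool_rot: [-0.243, 0.657, 0.229, 0.677]
contact_force: [4.1, 3.8, -6.7]
gripper_width: -0.003
```

```bash
cat > meas.py <<'E'
from h import *
o,p,R=cur();print(o['t'],p.round(4),o['contact_force'].round(1),o['q'].round(2))
a=cam('scene');b=cam('side')
f=lambda d,x,y,w,h:cv2.resize(d['pixels'][y:y+h,x:x+w],(w*5,h*5),interpolation=cv2.INTER_CUBIC)
import sys
cv2.imwrite('pics/'+sys.argv[1],np.hstack([f(a,410,240,80,100),f(b,385,190,80,100)]))
E
python3 meas.py m1.png
```

```text
12.9 [0.6882 0.0386 0.2396] [ 4.1  3.8 -6.7] [0.12 0.74 0.2  2.24 4.07 1.62 1.35]
```

View pics/m1.png

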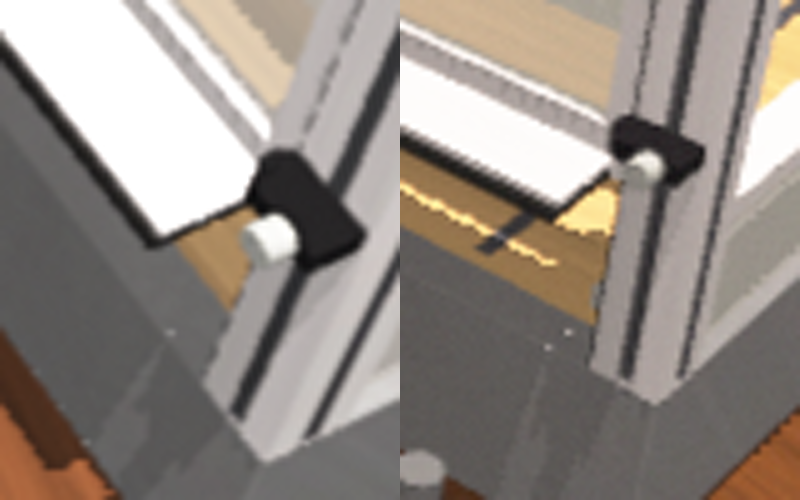

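```bash
python3 - <<'E'
from h import *
print(tri(load('scene'),(440.4,287.6),load('side'),(415.6,232.6)))
E
```

```text
(array([ 0.67994647, -0.21015819,  0.25618922]), np.float64(0.00034860753098272883))
```

>>> jog_arm(
  dp=[
    [0.2,0,0],
    [0.5,0,0],
    [0.8,0,0],
    [1.1,0,0],
    [1.3,0,0],
  ],
  angular=[
    [0,0,0],
    [0,0,0],
    [0,0,0],
    [0,0,0],
    [0,0,0],
  ],
  claw=[0,0,0,0,0],
)

```text
t: 13.5
eef_pos: [0.6874, 0.0372, 0.272]
tool_rot: [-0.243, 0.657, 0.228, 0.677]
contact_force: [4.0, 3.5, -5.4]
gripper_width: 0.002
```

```bash
python3 meas.py m2.png
```

```text
13.5 [0.6874 0.0372 0.272 ] [ 4.   3.5 -5.4] [0.12 0.67 0.22 2.25 4.09 1.58 1.3 ]
```

View pics/m2.png

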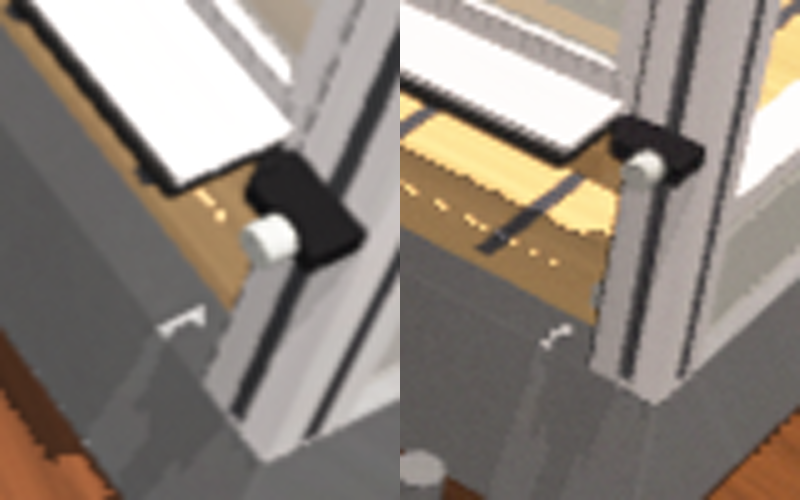

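```bash
python3 - <<'E'
from h import *
s,d=load('scene'),load('side')
print(tri(s,(410+180/5,240+187/5),d,(385+162/5,190+155/5)))
c,sn=np.cos(.177),np.sin(.177);xr=np.array([c,sn,0]);yr=np.array([-sn,c,0]);O=np.array([.6405,.0144,0])+.045*xr
def z(dd,x,y,w,h,f=14):
    m=cv2.resize(dd['pixels'][y:y+h,x:x+w],None,fx=f,fy=f,interpolation=cv2.INTER_CUBIC)
    # markers: lip end at x=-.015, top/bot for mid .2816 ; tip for .288
    for xx,yy,zz,col in[(-.045,-.23,.2816+.007,(0,0,255)),(-.045,-.23,.2816-.007,(0,0,255)),(-.015,-.23,.2816+.007,(0,255,0)),(-.015,-.23,.2816-.007,(0,255,0)),(-.015,-.235,.294,(255,0,0)),(-.015,-.235,.282,(255,0,0)),(0,-.271,.294,(255,0,255)),(0,-.271,.282,(255,0,255)),(-.03,-.271,.294,(255,255,0)),(-.03,-.271,.282,(255,255,0))]:
        u=(proj(dd,[O+xx*xr+yy*yr+[0,0,zz]])[0]+.5-[x,y])*f;cv2.circle(m,tuple(u.astype(int).tolist()),3,col,-1)
    return m
cv2.imwrite('pics/z10.png',np.hstack([z(s,440,257,28,42),z(d,412,200,28,42)]))
E
```

```text
(array([ 0.68340026, -0.20904094,  0.28723839]), np.float64(0.0026433689429516123))
```

View pics/z10.png

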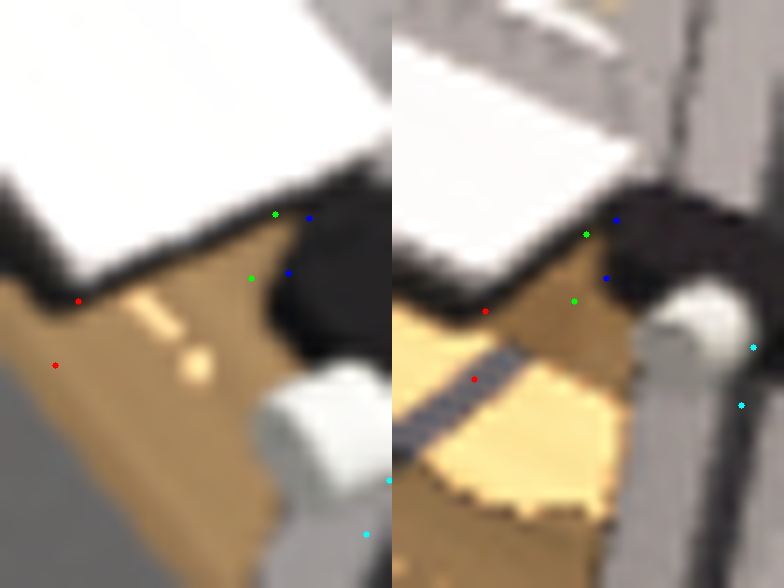

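```bash
python3 - <<'E'
from h import *
s,d=load('scene'),load('side')
print('bottom',tri(s,(443.9,278.8),d,(416.5,222.5)))
def z(dd,x,y,w,h,f=10):
    return cv2.resize(dd['pixels'][y:y+h,x:x+w],None,fx=f,fy=f,interpolation=cv2.INTER_NEAREST)
cv2.imwrite('pics/z11.png',np.hstack([z(s,438,257,40,45),z(d,412,200,38,45)]))
# profile initial images too: dark rubber band at nose mid-lip
a=cv2.imread('pics/scene0.png');b=cv2.imread('pics/side0.png')
f=lambda i,x,y,w,h:cv2.resize(i[y:y+h,x:x+w],None,fx=10,fy=10,interpolation=cv2.INTER_NEAREST)
cv2.imwrite('pics/z12.png',np.hstack([f(a,420,285,40,45),f(b,395,235,38,45)]))
E
```

```text
bottom (array([ 0.67972903, -0.20977346,  0.28510277]), np.float64(0.002115691670064409))
```

View pics/z11.png

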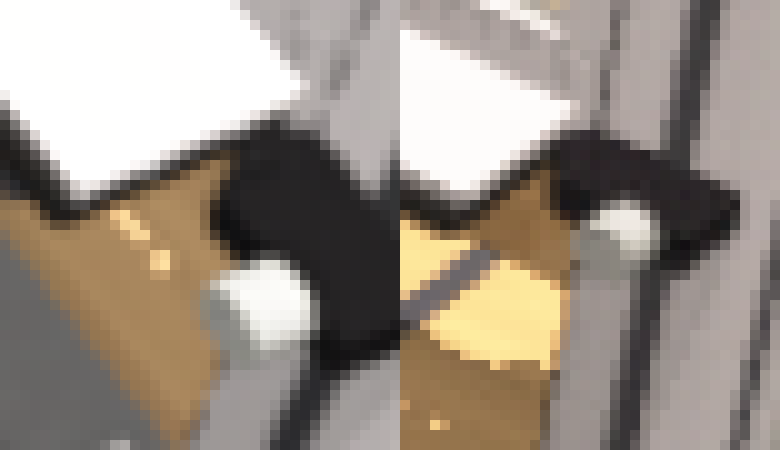

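View pics/z12.png

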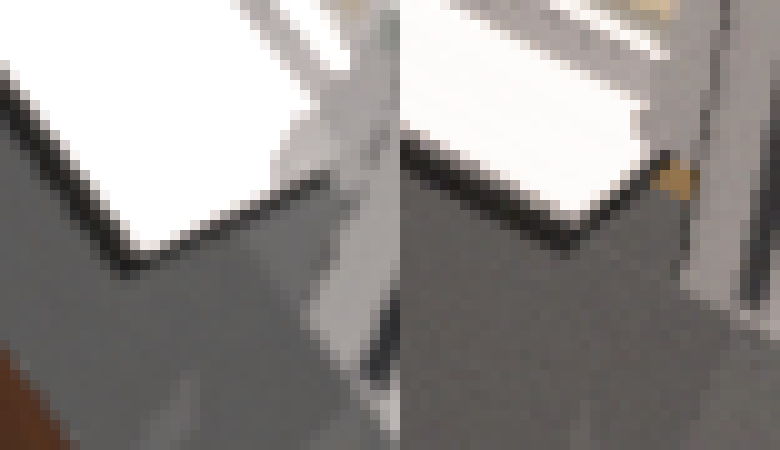

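```bash
python3 - <<'E'
from h import *
s,d=load('scene'),load('side')
print('init bottom',tri(s,(432,311.7),d,(411,259.5)))
print('now bottom',tri(s,(443.7,278.7),d,(418,221.7)))
# vertical rays at fixed xy of nose corner: fit z per camera
xy=np.array([.6808,-.2105])
for n,dd,u0,u1 in(('scene',s,(432,311.7),(443.7,278.7)),('side',d,(411,259.5),(417.5,221.8))):
    for u in(u0,u1):
        zz=np.linspace(.14,.32,361);P=proj(dd,[[*xy,z] for z in zz]);i=np.argmin(((P-u)**2).sum(1));print(n,zz[i],np.linalg.norm(P[i]-u))
# pointer front-right-bottom corner: scene (335,368) side (675,270)
for us,ud in(((438+33.5-.5,257+36.8-.5),(412+27.5-.5,200+27-.5)),):
    print('ptr bottom fr',tri(s,us,d,ud))
# back right: scene?  side top right (740,190)/(740,215)
E
```

```text
init bottom (array([ 0.68058295, -0.20903657,  0.17030803]), np.float64(0.0003108195800414443))
now bottom (array([ 0.67587607, -0.21540096,  0.29317874]), np.float64(0.0003008449059029329))
scene 0.1715 0.5211769689401781
scene 0.28400000000000003 0.434713479839421
side 0.171 0.5835258786023008
side 0.2875 0.11667522143545392
ptr bottom fr (array([ 0.71218328, -0.24968027,  0.28311978]), np.float64(0.0014103216004612035))
```

The lip now stands roughly level with the pointer, a few mm high by my estimate. I'll lower the hand straight down off it, back out, and measure again with a clear view.

>>> jog_arm(
  dp=[
    [-0.3,0,0],
    [-0.8,0,0],
    [-1.3,0,0],
    [-1.6,0,-0.2],
    [-1.6,0,-1.0],
  ],
  angular=[
    [0,0,0],
    [0,0,0],
    [0,0,0],
    [0,0,0],
    [0,0,0],
  ],
  claw=[0,0,0,0,0],
)

```text
t: 14.1
eef_pos: [0.6688, 0.0239, 0.2288]
tool_rot: [-0.244, 0.657, 0.229, 0.676]
contact_force: [0.0, 1.0, 0.5]
gripper_width: -0.003
```

>>> jog_arm(
  dp=[
    [0,0,-1.0],
    [0,0,-2.0],
    [0,0,-2.5],
    [0,0,-2.5],
    [0,0,-2.5],
  ],
  angular=[
    [0,0,0],
    [0,0,0],
    [0,0,0],
    [0,0,0],
    [0,0,0],
  ],
  claw=[0,0,0,0,0],
)

```text
t: 14.6
eef_pos: [0.6207, -0.0165, 0.2283]
tool_rot: [-0.243, 0.657, 0.228, 0.677]
contact_force: [0.6, 0.1, -0.8]
gripper_width: 0.001
```

```bash
python3 meas.py m3.png; python3 - <<'E'
from h import *
cv2.imwrite('pics/w12.png',cam('wrist')['pixels'])
z=lambda dd,x,y,w,h,f=10:cv2.resize(dd['pixels'][y:y+h,x:x+w],None,fx=f,fy=f,interpolation=cv2.INTER_NEAREST)
cv2.imwrite('pics/z13.png',np.hstack([z(load('scene'),438,257,40,45),z(load('side'),412,200,38,45)]))
E
```

```text
14.6 [ 0.6207 -0.0165  0.2283] [ 0.6  0.1 -0.8] [0.24 0.78 0.27 2.31 4.23 1.74 1.41]
```

View pics/z13.png

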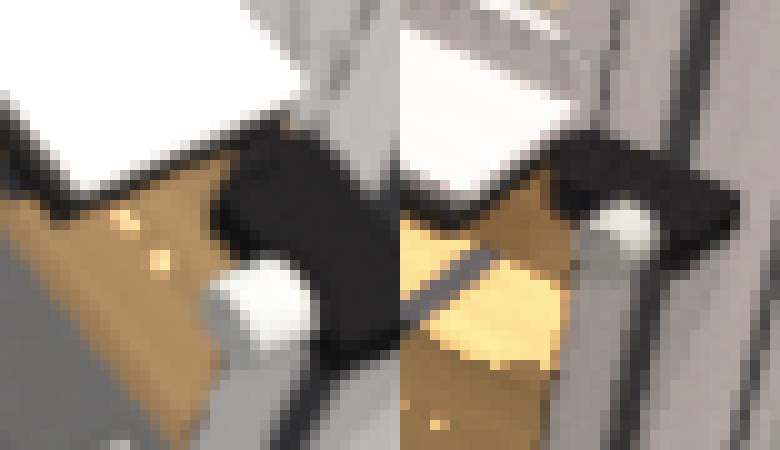

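View pics/w12.png

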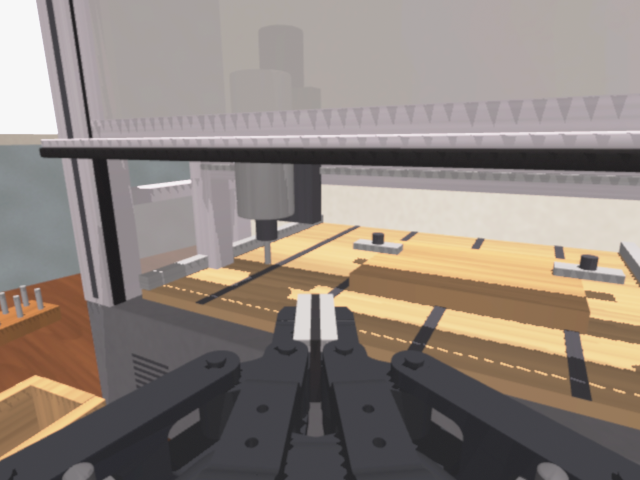

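```bash
python3 - <<'E'
from h import *
az=.4
go([.60,-.13,.226],Rzx([np.cos(az),np.sin(az),.035],[0,0,1]))
E
```

```text
t 14.75 calls 1 dp [ 0.04  3.04 -3.52] ang [-3.21  0.03 -0.22] q [0.24 0.78 0.27 2.31 4.23 1.74 1.41]
```

>>> jog_arm(
  dp=[
    [0,0.6,-0.7],
    [0,1.2,-1.4],
    [0,1.8,-2.1],
    [0,2.4,-2.8],
    [0,3.0,-3.5],
  ],
  angular=[
    [-0.6,0,0],
    [-1.2,0,0],
    [-1.9,0,-0.1],
    [-2.5,0,-0.2],
    [-3.2,0,-0.2],
  ],
  claw=[0,0,0,0,0],
)

```text
t: 15.25
eef_pos: [0.5986, -0.1325, 0.2247]
tool_rot: [-0.141, 0.683, 0.136, 0.704]
contact_force: [0.1, 0.2, 0.5]
gripper_width: -0.002
```

```bash
python3 - <<'E'
from h import *
o,p,R=cur();print(p,o['q'].round(2),R.as_matrix()[:,2])
cv2.imwrite('pics/w14.png',cam('wrist')['pixels'])
E
```

```text
[ 0.59861404 -0.13253599  0.22472157] [0.37 0.79 0.3  2.4  4.11 1.79 1.47] [0.92309909 0.38330145 0.03111392]
```

View pics/w14.png

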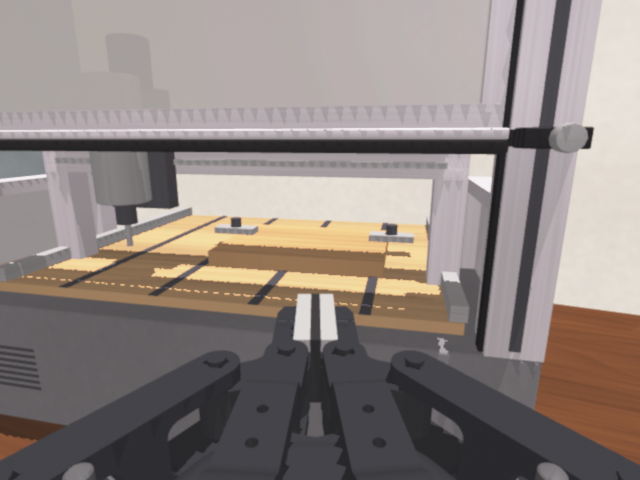

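Now there is an almost edge-on view: the lip's end is at about (508,140) and the pointer at about (515–590,138). I'll zoom in.

```bash
python3 - <<'E'
from h import *
w=load('wrist');x,y,f=470,115,6
m=cv2.resize(w['pixels'][y:y+50,x:x+130],None,fx=f,fy=f,interpolation=cv2.INTER_NEAREST)
cv2.imwrite('pics/w14z.png',m)
o,_=ray(w,(320,240));print('cam',o)
c,sn=np.cos(.177),np.sin(.177);xr=np.array([c,sn,0]);yr=np.array([-sn,c,0]);O=np.array([.6405,.0144,0])+.045*xr
for z in(.28,.29,.30): print(z,'nose end',proj(w,[O-.045*xr-.23*yr+[0,0,z]]).round(1),'tip',proj(w,[O-.015*xr-.235*yr+[0,0,z]]).round(1),'fr',proj(w,[O-.03*xr-.271*yr+[0,0,z]]).round(1))
E
```

```text
cam [ 0.4356974  -0.20139341  0.29138251]
0.28 nose end [[505.3 159.4]] tip [[502.6 157. ]] fr [[577.7 158.9]]
0.29 nose end [[507.5 140.6]] tip [[504.5 140.3]] fr [[580.7 140.5]]
0.3 nose end [[509.8 121.2]] tip [[506.5 123.1]] fr [[583.7 121.6]]
```

View pics/w14z.png

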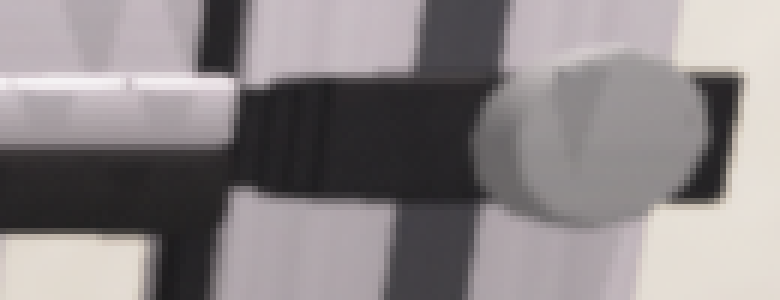

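```bash
python3 - <<'E'
from h import *
a=cam('scene')['pixels'];b=cam('side')['pixels']
A=cv2.imread('pics/scene0.png');B=cv2.imread('pics/side0.png')
r=lambda i:cv2.resize(i,(400,300))
cv2.imwrite('pics/cmp.png',np.vstack([np.hstack([r(A),r(a)]),np.hstack([r(B),r(b)])]))
o=get_obs();print(o['t'],o['contact_force'])
E
```

```text
15.4 [-0.10038646 -0.0970984  -0.49292033]
```

View pics/cmp.png

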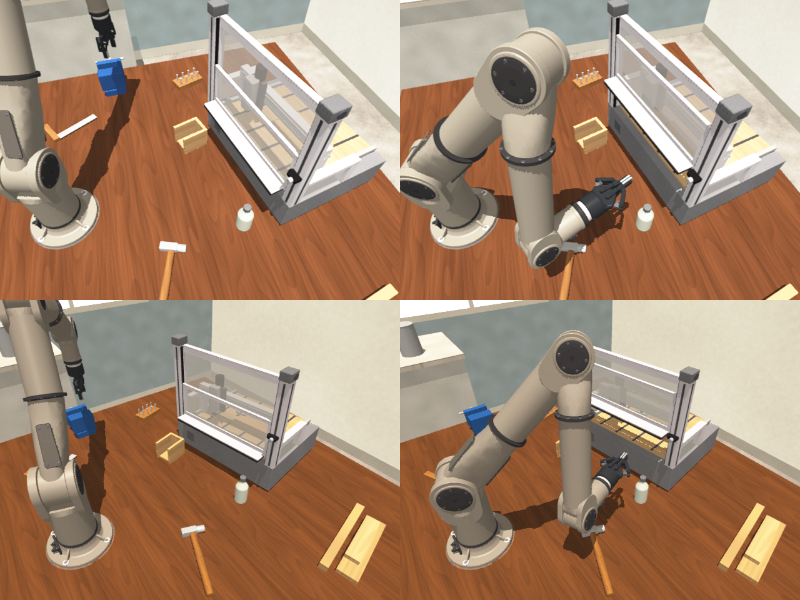

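The box, bottle and hammer sit where they were, and the hand is clear of everything. Handing in.

```bash
python3 -c "
from station import *
print(hand_in())"
```

```text
the job is handed in; nothing more can be done
None
```

The guard window is open and standing on its own with the lip about level with the pointer, and I handed the job in at about 15.4 s. No verdict was reported.

I put the shut fingertips under the lip and pushed the window up at about 5–7 N. I then lowered the hand straight off the lip and backed it away.

**Final checks:**
- **Height:** the near edge-on wrist view puts the middle of the lip about 1.5 mm below the pointer's middle. The scene and side cameras, which see it less clearly, put it about 5 mm above. Both are inside the 10 mm allowed.
- **Holding:** the window looked unchanged in the scene and side views just after the hand left it. The contact force on the tool read about zero at the end.
- **Box, bottle and hammer:** compared by eye with the starting pictures, they look unmoved. The arm hides part of the hammer in both views, and part of the box in the side view.

**First try missed:** the fingertips sat about 33 mm short of the reported tool point. They only touched the lip's nose, at about 7 N in all, and the window did not visibly move. I backed off, went in deeper, and the second push was the one that lifted it.

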